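# Load the yellow label tape at the cataloguing desk

## Task

The spine-label printer needs its yellow tape: swing open the yellow-marked compartment, and only that one, and lift out the tape cassette that stands in it. Lay the cassette label side up on the desk and let go of it, so that you can take it again by its long sides, and set it flat in the printer's open bay, label up, with its tape end towards the printer's label slot. Do not drop it, keep the other compartments shut, leave the stamp, scanner and note pad where they are, and leave the yellow lid standing open for the old cassette to go in.

Things in the scene. Friction and masses are not known exactly. Their poses are not given: they have to be found in the camera images.
- rack: Low fixed dark tray, 124 x 326 x 6 mm, bearing four lidded boxes side by side along its y, 80 mm apart, in random order. Each lid bears a 60 x 48 mm colour patch: yellow, red, green or blue. Origin: centre of its underside, axes parallel to the boxes'; its -x side, with the lids' tabs, faces the robot.
- box_yellow: Yellow-marked compartment: fixed light-grey box 116 x 78 x 58 mm (x, y, z), walls 2.5 mm, under a dark grey lid; hinge along its +x rim. Origin: centre of its underside, 6 mm above the desk. The cassette stands across it, 8 mm nearer the -x side than the centre, between 20 mm high ribs at the side walls; 38 mm or more is free fore and aft of it. Only here is there a loose cassette.
- lid_yellow (a joint): Hinge angle of the yellow-marked lid: 0 shut, grows as its front (-x) edge swings up and back about the box's y axis, stops at 1.9. The stiff hinge stays at any angle (about 1 N at the tab moves it). Lid plate 116 x 77 x 4 mm, 60 g.
- lid_yellow_tab (a point): Middle of the yellow lid's pull tab, a bar 18 mm wide (y), 8 mm thick, standing 31 mm out of the lid's front edge, level with it. This point is 18 mm out of that edge, 134 mm from the hinge line, 67.5 mm above the desk when shut. Clear space below. Pinched across its width from above, it turns between the fingers as the lid swings. Axes: x towards the hinge, y along the hinge.
- lid_yellow_hinge (a point): Midpoint of the yellow lid's hinge line, on the box's +x rim, 64.5 mm above the desk.
- lid_red (a joint): Hinge angle of the red-marked lid, of the same kind as the yellow one; 0 shut. It must stay shut.
- lid_green (a joint): Hinge angle of the green-marked lid, of the same kind as the yellow one; 0 shut. It must stay shut.
- lid_blue (a joint): Hinge angle of the blue-marked lid, of the same kind as the yellow one; 0 shut. It must stay shut.
- cassette: Dark cassette 66 x 48 x 18 mm, 40 to 85 g, yellow label on its label side. Own x: along the 66 mm, towards the tape end; y: along the 48 mm; z: out of the label side. Origin: centre of the face opposite the label. At the start it stands in the box on a long edge: own y up, top 56.5 mm above the desk, label to the box's -x, tape end to its -y; 3 mm play at its ends, so take it by its big faces.
- cassette_exit (a point): Foot of the cassette's tape end (a yellow strip on one 48 mm end): on its own x axis, 33 mm from its origin, in the plane of the face opposite the label.
- printer: Fixed label printer: pale grey block 200 x 150 x 60 mm (own x, y, z), label slot with a white label in its -x face, display and keys near it; a cover with clear window stands open at its +x end, 130 mm tall, leaning away, 100 mm from the bay's centre. Origin: centre of its underside.
- bay (a point): Centre of the floor of the printer's cassette bay, 48 mm above the desk. The bay is open above, 74 mm (x) by 56 mm (y), 12 mm deep; at the middle of both long sides a finger recess, 42 mm wide (x), reaches 36 mm out (y) and as deep, so fingers can go down beside the cassette. A seated cassette stands 6 mm proud. Axes: x away from the label slot, z up.
- bay_exit (a point): Point on the bay's floor 33 mm from its centre towards the label slot (-x of the printer): where cassette_exit lies when the cassette is seated at the middle, right way round.
- stamp: Bystander: self-inking stamp, dark with blue cap, 40 x 64 x 82 mm, standing. Origin at its underside.
- scanner: Bystander: grey hand-held barcode scanner with black nose, lying on its side, about 110 x 170 x 56 mm. Origin under its head.
- notes: Bystander: pink note pad 76 x 76 x 18 mm. Origin at its underside.

How it is judged:
On the way, in this order (a step that is already met when the one before it is completed fails the run):
1. the yellow-marked lid stands open (value of joint lid_yellow above 1 rad), for 0.1 s.
2. the cassette lies flat on the desk, label up, let go (height (world z) of cassette below 0.006 m and angle between cassette's own z axis and vertical below 0.15 rad and contact force between cassette and the fingers below 0.1 N and linear speed of cassette below 0.03 m/s), for 0.2 s.
At the end, for the whole second after the job is handed in: Cassette released and at rest in the bay: on its floor (4 mm), flat (0.1 rad), label up, centred within 10 mm, tape end within 12 mm of its place by the label slot. Yellow lid open (over 0.8 rad), other lids shut (under 0.15 rad), stamp, scanner and notes within 40 mm of where they stood (z of cassette in the frame of bay between -0.003 and 0.004 m and angle between cassette's own z axis and vertical below 0.1 rad and horizontal distance between cassette and bay below 0.01 m and horizontal distance between cassette_exit and bay_exit below 0.012 m and contact force between cassette and the fingers below 0.1 N and linear speed of cassette below 0.02 m/s and value of joint lid_yellow above 0.8 rad and value of joint each of lid_red, lid_green, lid_blue below 0.15 rad and distance of each of stamp, scanner, notes from where it was at the start of the episode below 0.04 m); the robot touches nothing.
It fails at once if a wrong compartment is opened (value of joint any of lid_red, lid_green, lid_blue above 0.25 rad).
It fails at once if the stamp, the scanner or the note pad is pushed away (distance of any of stamp, scanner, notes from where it was at the start of the episode above 0.05 m).
It fails at once if the cassette is dropped or thrown (over 0.9 m/s out of the fingers) (linear speed of cassette above 0.9 m/s and contact force between cassette and the fingers below 0.1 N).
It also fails if it takes over 67 s, if anything falls off the work surface, if the arm or the gripper's body presses on something with over 40 N, if the wrist force passes 120 N, or if a joint passes its speed limit or range.

## Robot

A 6-joint arm with a two-finger parallel gripper is mounted at the origin on the work surface. World frame = base frame: x ahead of the robot, y to its left, z up, the work surface at z = 0. Lengths are in m, angles in rad, forces in N, time in s.
With the tool pointing down it reaches from about 0.375 to 0.975 m from the base axis. Payload 3.8 kg.
Tool frame: the origin (TCP) lies at the very end of the fingers, on their centre line; the grasp point (between the pads) lies 19 mm behind it; z points along the fingers, y is the direction in which the jaws open and shut (so a half turn about z gives the same grasp; the last joint's range is limited). The gripper opens to 85 mm and grips with 20 to 120 N. Pads are 22 mm wide; open, the fingers measure 114 mm over their backs; the gripper's body (76 mm by 85 mm) begins 54 mm behind the grasp point. The pads swing forward as they close: fully open they stand 13 mm farther back than shut.
Start: joints at [-1.324, 0.264, 1.604, -0, 1.274, -0.037], TCP at [0.189, -0.648, 0.231] pointing down, gripper open.
Joint ranges: [-2.63, 2.63], [-0.94, 2.18], [0.31, 2.57], [-1.31, 4.45], [0, 2.66], [-2.55, 2.55]. Speed limits (rad/s): [2.57, 2.57, 3.14, 3.14, 3.14, 3.14].

## Interface

Orientations are given as a rotation vector (axis times angle).
In Python, from workcell import bot, viewer, finish_job gives the robot as it stands.
- The arm moves only by the tool servo_tool, never from a script. Its argument "plan" is a list that holds one entry, the list of rows, each a list of 6 numbers: the shift along the tool's x, y, z in cm, then the turn, a rotation vector about the tool's x, y, z in degrees. A call has 1 to 20 rows; each row is the pose to reach, as a shift and turn from the pose measured when the call began, along the tool's axes at that moment; what a row does not reach only later rows make up. A row lasts 1/12 s, in which the tool goes at most 41.7 mm and 7.16 degrees, less where a joint would pass 70% of its speed; a pose out of reach is approached as far as the arm can. A call with a gripper value outside its range is refused whole. "claw" is the finger opening in cm, from 0 to 8.54, set as the call begins (left out, the last holds). The fingers move at their own pace and stop on an object; "grip_force" is the grip in N (left out, the last holds). Time passes only in rows, so rows that repeat a pose let the fingers close. It gives the time, the measured TCP pose, the force and the opening at its end, in the units of the state.
- bot.read_state(): the state, without advancing time (a new reading comes with each control period).
- viewer.read_camera(name): name is "side" or "top"; returns a dict with "color" (400x640x3 uint8, red, green, blue), "fx", "fy", "cx", "cy" (pixels), "eye" and "rotation" of the camera in the world. Camera axes: x right, y down, z forward; pixel columns grow to the right and rows downward; lengths in m; the calibration is good to about 2 mm. A picture is of the moment at which its call begins. There is no depth.
- finish_job(): hands the job in, once; it reports no verdict.
The state is a dict: "time": time; "q": joint angles; "joint_vel": joint speeds; "joint_torque": joint torques, N m; "tool_pos": TCP position; "tcp_rot": TCP orientation; "wrist_force": force on the tool from outside, world axes, zero at the start; "torque": the same for the moment, N m; "width": opening from 0.0 (shut) to 1.0 (fully open).
Only numpy, scipy, OpenCV 4.12 (cv2) and the standard library are available. Lean on these libraries where they do the work, as an engineer would, in place of code of your own. Each camera call takes 0.05 s, during which the arm holds its last target.

## Working session

There is one attempt and no reset: what is moved stays moved. The work goes in short steps, Python scripts to look and compute and a tool call to move; the robot and the scene stay as the last step left them, time stands still between calls to the robot, and variables do not carry over. Pictures are saved under pics/ and viewed, and the job is handed in when it is done.

Besides the shell and the picture viewer there is one more tool, called as a command line: name --argument value ..., lists and objects as JSON in quotes. servo_tool: Moves the arm, as the interface text tells. Its arguments: {"type":"object","properties":{"plan":{"type":"array"},"claw":{"type":"number"},"grip_force":{"type":"number"}},"required":["plan"]}

```bash
mkdir -p pics; ls
python3 - <<'E'
from workcell import bot, viewer
import cv2
print(bot.read_state())
for n in("side","top"):
    c=viewer.read_camera(n)
    cv2.imwrite(f"pics/{n}0.png",c["color"][:,:,::-1])
    print(n,{k:v for k,v in c.items() if k!="color"})
E
```

```text
pics
{'time': 0.0, 'q': array([-1.32388314e+00,  2.64781117e-01,  1.60538535e+00,  1.54227778e-05,
        1.27370049e+00, -3.68829775e-02]), 'joint_vel': array([-0.00018029,  0.00067811,  0.00022014,  0.00017437,  0.00065523,
        0.00118325]), 'joint_torque': array([ 8.76603717e-04, -5.15106869e+01, -3.67311358e+01,  7.77693822e-05,
        1.31412360e-02, -8.20197670e-06]), 'tool_pos': array([ 0.18883517, -0.64727999,  0.22993706]), 'tcp_rot': array([-3.10777801e+00, -4.43964367e-01,  3.51193182e-04]), 'wrist_force': array([0.47737007, 0.30076268, 0.68518591]), 'torque': array([-0.02689961,  0.01353885,  0.03493848]), 'width': 1.001607834932168}
side {'fx': 514.6859970926901, 'fy': 514.6859970926901, 'cx': 323.7210748741429, 'cy': 199.28761874467642, 'eye': array([-0.08620822,  0.57822623,  1.03762399]), 'rotation': array([-0.99108343,  2.49268246, -1.03060717])}
top {'fx': 428.6398589500731, 'fy': 428.6398589500731, 'cx': 319.10746374359366, 'cy': 195.9567671128123, 'eye': array([ 0.30163588, -0.11599773,  1.3814866 ]), 'rotation': array([-2.15298049,  2.11738784, -0.1519972 ])}
```

View pics/side0.png

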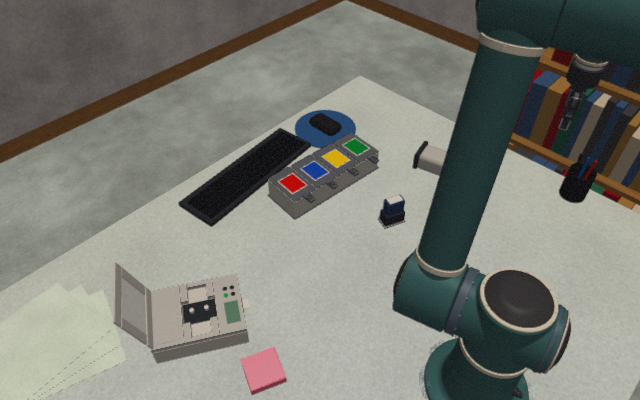

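View pics/top0.png

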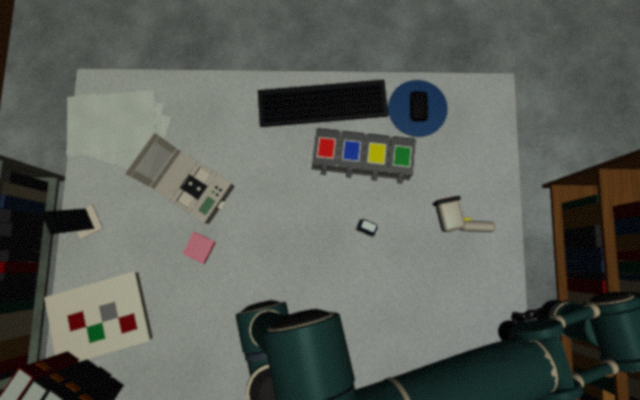

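The side view shows the lids (red 292,183; blue 315,170; yellow 336,158; green 357,146) and the printer around (200,310). The top view shows the yellow lid at (377,153) and the printer bay at (194,187). Next, enlarged crops.

```bash
cat > h.py <<'E'
import numpy as np, cv2
from scipy.spatial.transform import Rotation as R
from workcell import bot, viewer
def cam(n):
    c=viewer.read_camera(n); return c
def ray(c,u,v):
    d=np.array([(u-c["cx"])/c["fx"],(v-c["cy"])/c["fy"],1.]); return R.from_rotvec(c["rotation"]).apply(d)
def onz(c,uv,z):
    d=ray(c,*uv); return c["eye"]+d*(z-c["eye"][2])/d[2]
def proj(c,p):
    q=R.from_rotvec(c["rotation"]).inv().apply(np.atleast_2d(p)-c["eye"])
    return np.c_[q[:,0]/q[:,2]*c["fx"]+c["cx"],q[:,1]/q[:,2]*c["fy"]+c["cy"]]
def tri(c1,a,c2,b):
    A=[];y=[]
    for c,uv in((c1,a),(c2,b)):
        d=ray(c,*uv);d/=np.linalg.norm(d);P=np.eye(3)-np.outer(d,d);A.append(P);y.append(P@c["eye"])
    x=np.linalg.lstsq(np.vstack(A),np.hstack(y),rcond=None)[0]
    return x,[np.linalg.norm(proj(c,x)[0]-uv) for c,uv in((c1,a),(c2,b))]
def crop(c,box,f,name):
    x0,y0,x1,y1=box
    im=cv2.resize(c["color"][y0:y1,x0:x1,::-1],None,fx=f,fy=f,interpolation=cv2.INTER_CUBIC); cv2.imwrite("pics/"+name,im)
def stat():
    s=bot.read_state(); print(round(s["time"],2),s["tool_pos"].round(4),s["tcp_rot"].round(3),"q",s["q"].round(3),"F",s["wrist_force"].round(1),"w",round(s["width"],3)); return s
E
python3 - <<'E'
from h import *
import pickle
S=cam("side");T=cam("top");pickle.dump((S,T),open("cams.pkl","wb"))
crop(S,(260,120,420,240),5,"s_rack.png");crop(S,(100,250,260,370),5,"s_pr.png")
crop(T,(300,120,420,190),6,"t_rack.png");crop(T,(120,125,245,225),6,"t_pr.png")
s=stat(); print(proj(S,s["tool_pos"]),proj(T,s["tool_pos"]))
hsv={}
for n,c in(("S",S),("T",T)):
    h=cv2.cvtColor(c["color"],cv2.COLOR_RGB2HSV)
    for col,lo,hi in(("red",(0,150,120),(8,255,255)),("blue",(105,130,80),(120,255,255)),("yel",(20,140,120),(32,255,255)),("grn",(50,120,80),(75,255,255))):
        m=cv2.inRange(h,lo,hi)
        k,l,st,ce=cv2.connectedComponentsWithStats(m)
        hsv[n,col]=[(ce[i],st[i,4]) for i in range(1,k) if st[i,4]>60]; print(n,col,[(x[0].round(1),x[1]) for x in hsv[n,col]])
E
```

```text
0.2 [ 0.1889 -0.6476  0.2304] [-3.109 -0.444  0.   ] q [-1.324  0.264  1.605 -0.     1.274 -0.037] F [ 0.5 -0.1 -0.3] w 1.0
[[563.47748181 123.22991812]] [[528.02640952 310.36853188]]
S red [(array([292. , 182.8]), np.int32(246))]
S blue [(array([322.8, 128.4]), np.int32(1058)), (array([314.3, 170. ]), np.int32(223))]
S yel [(array([335.6, 157.8]), np.int32(232))]
S grn [(array([355.7, 146.1]), np.int32(186))]
T red [(array([325.8, 147.4]), np.int32(252))]
T blue [(array([416.1, 114.6]), np.int32(1271)), (array([351.2, 150.1]), np.int32(237))]
T yel [(array([376.4, 153. ]), np.int32(270))]
T grn [(array([401.9, 155.5]), np.int32(230)), (array([ 95.7, 332.5]), np.int32(149))]
```

View pics/s_rack.png

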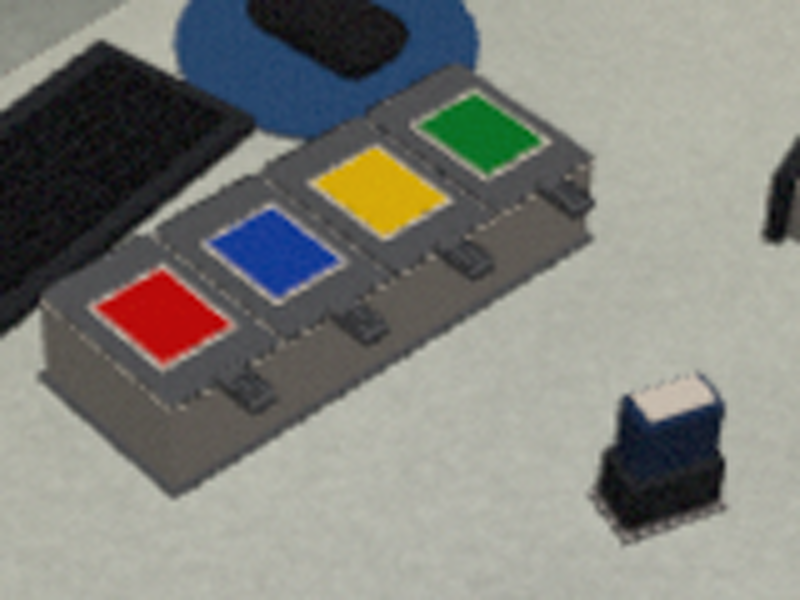

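View pics/t_rack.png

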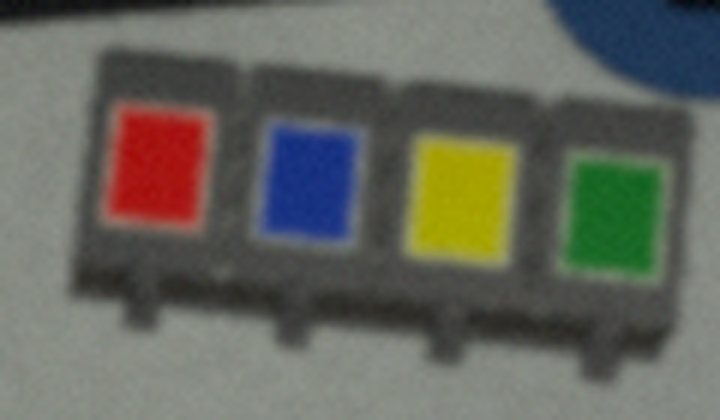

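View pics/s_pr.png

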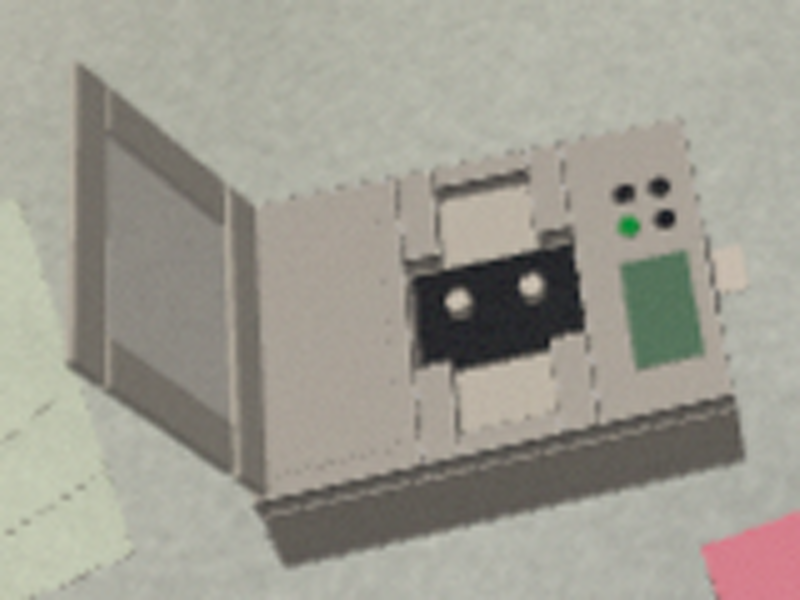

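View pics/t_pr.png

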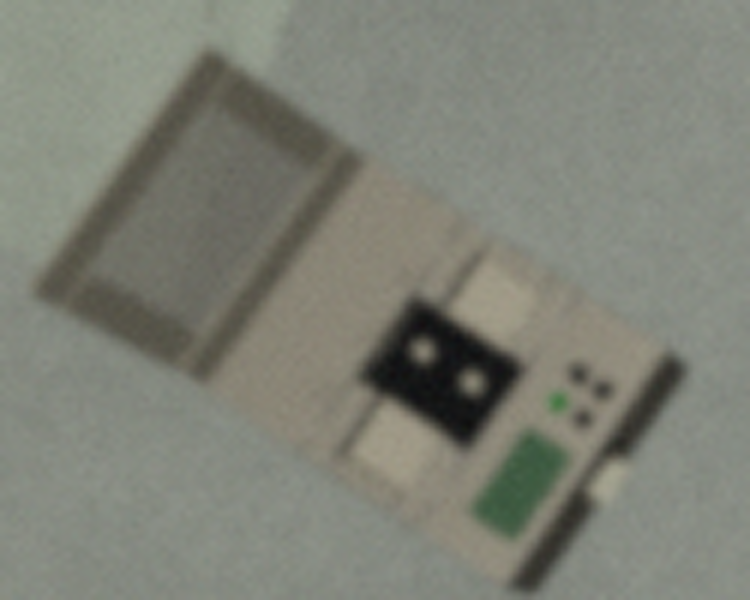

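The crops clearly show the lids with their tabs. In the printer, the dark bay has two spindles at side (192,310),(206,307) and top (190,183),(199,188). The slot and white label are at the keys' end.

Run:
```python
from h import *
import pickle
S,T=pickle.load(open("cams.pkl","rb"))
Sp=[(292,182.8),(314.3,170),(335.6,157.8),(355.7,146.1)];Tp=[(325.8,147.4),(351.2,150.1),(376.4,153),(401.9,155.5)]
P=[]
for a,b in zip(Sp,Tp):
    x,e=tri(S,a,T,b);P.append(x);print(x.round(4),np.round(e,1), onz(S,a,.069).round(4),onz(T,b,.069).round(4))
P=np.array(P);d=P[3]-P[0];print("ydir yaw",np.degrees(np.arctan2(d[1],d[0])),np.linalg.norm(d))
# tabs
for a,b in (((247,390),(141,315)),((365,322),(292,330)),((469,258),(446,347)),((570,195),(600,365))):
    a=(260+a[0]/5,120+a[1]/5);b=(300+b[0]/6,120+b[1]/6);x,e=tri(S,a,T,b);print("tab",x.round(4),np.round(e,1),onz(S,a,.0675).round(4),onz(T,b,.0675).round(4))
# printer
f=lambda p:(100+p[0]/5,250+p[1]/5);g=lambda p:(120+p[0]/6,125+p[1]/6)
for n,a,b in(("pin1",(460,301),(422,350)),("pin2",(533,287),(473,381)),("c1",(258,205),(365,157)),("c2",(683,122),(675,352)),("c4",(260,497),(205,380)),("green",(629,226),(558,402)),("disp",(663,309),(520,484))):
    x,e=tri(S,f(a),T,g(b));print(n,x.round(4),np.round(e,1),onz(S,f(a),.06).round(4),onz(T,g(b),.06).round(4))
print("c3",onz(S,f((733,398)),.06))
for m in((418,275),(575,247),(583,330),(425,366)):print("bay",onz(S,f(m),.048).round(4))
for m in((415,297),(522,362),(468,447),(362,378)):print("bayT",onz(T,g(m),.048).round(4), onz(T,g(m),.06).round(4))
for m in((625,540),(690,540),(720,490)):print("stamp",onz(S,(260+m[0]/5,120+m[1]/5),0).round(3))
print("notes",onz(T,(200,248),.018))
print("scanner",onz(T,(448,214),.05),onz(T,(434,200),.05))
```

```text
[ 0.6619 -0.1158  0.069 ] [0.3 0.2] [ 0.6626 -0.1155  0.069 ] [ 0.6613 -0.1162  0.069 ]
[ 0.6545 -0.1959  0.0685] [0.3 0.2] [ 0.6548 -0.1952  0.069 ] [ 0.6537 -0.1963  0.069 ]
[ 0.6459 -0.2751  0.0695] [0.2 0.2] [ 0.6468 -0.2753  0.069 ] [ 0.6455 -0.2755  0.069 ]
[ 0.6387 -0.3551  0.0696] [0.1 0.1] [ 0.6394 -0.3555  0.069 ] [ 0.6386 -0.3554  0.069 ]
ydir yaw -95.54343677465161 0.24045090551554305
tab [ 0.5838 -0.108   0.0693] [1.5 1.3] [ 0.5888 -0.1075  0.0675] [ 0.5807 -0.1102  0.0675]
tab [ 0.5748 -0.1878  0.0707] [0.7 0.6] [ 0.5787 -0.1895  0.0675] [ 0.5739 -0.1889  0.0675]
tab [ 0.5679 -0.2674  0.0697] [0.9 0.8] [ 0.5716 -0.2682  0.0675] [ 0.5661 -0.269   0.0675]
tab [ 0.5594 -0.3466  0.0718] [1.  0.9] [ 0.5648 -0.3494  0.0675] [ 0.5578 -0.3488  0.0675]
pin1 [0.5432 0.3112 0.0515] [0.3 0.2] [0.5383 0.3138 0.06  ] [0.5412 0.3081 0.06  ]
pin2 [0.5273 0.2838 0.0489] [0.2 0.1] [0.5208 0.2873 0.06  ] [0.5251 0.2803 0.06  ]
c1 [0.6452 0.3455 0.0593] [0.1 0.1] [0.6449 0.3458 0.06  ] [0.6447 0.3451 0.06  ]
c2 [0.5459 0.1788 0.05  ] [1.  0.8] [0.5417 0.1839 0.06  ] [0.5422 0.1751 0.06  ]
c4 [0.5258 0.4253 0.0517] [0.6 0.4] [0.5217 0.4273 0.06  ] [0.5234 0.4211 0.06  ]
green [0.516  0.2364 0.0571] [0.4 0.3] [0.5151 0.2379 0.06  ] [0.5147 0.235  0.06  ]
disp [0.4722 0.2538 0.0566] [0.3 0.2] [0.4708 0.2552 0.06  ] [0.4712 0.2524 0.06  ]
c3 [0.41533178 0.26301921 0.06      ]
bay [0.5704 0.3152 0.048 ]
bay [0.5314 0.2577 0.048 ]
bay [0.4948 0.2823 0.048 ]
bay [0.5303 0.3408 0.048 ]
bayT [0.5719 0.3175 0.048 ] [0.5694 0.3136 0.06  ]
bayT [0.5377 0.2585 0.048 ] [0.5356 0.2551 0.06  ]
bayT [0.4919 0.2843 0.048 ] [0.4902 0.2807 0.06  ]
bayT [0.5278 0.3428 0.048 ] [0.5258 0.3386 0.06  ]
stamp [ 0.41  -0.214  0.   ]
stamp [ 0.384 -0.239  0.   ]
stamp [ 0.395 -0.279  0.   ]
notes [0.34104474 0.27748082 0.018     ]
scanner [ 0.45844375 -0.49974682  0.05      ] [ 0.50181911 -0.45733896  0.05      ]
```

```bash
cat > pr.py <<'E'
from h import *
import pickle
from scipy.optimize import least_squares
S,T=pickle.load(open("cams.pkl","rb"))
f=lambda p:(100+p[0]/5,250+p[1]/5);g=lambda p:(120+p[0]/6,125+p[1]/6)
M={"c1":(.1,-.075,.06),"c2":(-.1,-.075,.06),"c3":(-.1,.075,.06),"c4":(.1,.075,.06),"b3":(-.1,.075,0),"b4":(.1,.075,0),"b2":(-.1,-.075,0)}
obs=[(S,f,"c1",(258,205)),(S,f,"c2",(683,122)),(S,f,"c3",(733,398)),(S,f,"c4",(260,497)),(S,f,"b3",(743,460)),(S,f,"b4",(288,566)),
(T,g,"c1",(365,157)),(T,g,"c4",(205,380)),(T,g,"c2",(668,348)),(T,g,"b2",(685,365)),(T,g,"b3",(528,592)),(T,g,"c3",(515,575))]
def W(p,m):
    c,s=np.cos(p[2]),np.sin(p[2]);m=np.atleast_2d(m);return np.c_[p[0]+c*m[:,0]-s*m[:,1],p[1]+s*m[:,0]+c*m[:,1],m[:,2]]
def res(p): return np.concatenate([proj(c,W(p,M[k]))[0]-fn(px) for c,fn,k,px in obs])
if __name__=="__main__":
    r=least_squares(res,[.53,.3,1.0],loss="soft_l1");p=r.x
    print(p,np.degrees(p[2]));
    for o,e in zip(obs,res(p).reshape(-1,2)):print("S" if o[0] is S else "T",o[2],e.round(1))
    for c,box,k,nm in((S,(100,250,260,370),5,"s_ov.png"),(T,(120,125,245,225),6,"t_ov.png")):
        x0,y0,x1,y1=box;im=cv2.resize(c["color"][y0:y1,x0:x1,::-1],None,fx=k,fy=k,interpolation=cv2.INTER_CUBIC)
        def poly(m,col):
            q=(proj(c,W(p,m))-[x0,y0])*k;cv2.polylines(im,[q.round().astype(np.int32)],True,col,1)
        poly([M[i] for i in("c1","c2","c3","c4")],(0,0,255));poly([(M[i][0],M[i][1],0) for i in("c1","c2","c3","c4")],(0,160,0))
        poly([(a*.037,b*.028,.06) for a,b in((1,1),(1,-1),(-1,-1),(-1,1))],(255,0,255))
        poly([(a*.037,b*.028,.048) for a,b in((1,1),(1,-1),(-1,-1),(-1,1))],(255,255,0))
        poly([(a*.021,b*.064,.06) for a,b in((1,1),(1,-1),(-1,-1),(-1,1))],(255,0,255))
        cv2.imwrite("pics/"+nm,im)
E
python3 pr.py
```

```text
[0.53370319 0.30408002 1.01056447] 57.901079030579766
S c1 [-2.6 -0.6]
S c2 [ 0.8 -1.7]
S c3 [ 0.8 -1.6]
S c4 [-1. -0.]
S b3 [1.3 0.1]
S b4 [-0.3  0. ]
T c1 [-1.1 -1.7]
T c4 [-2.4  0. ]
T c2 [-0.2  0. ]
T b2 [0.9 0.6]
T b3 [0.6 1. ]
T c3 [-2.4  2.1]
```

View pics/s_ov.png

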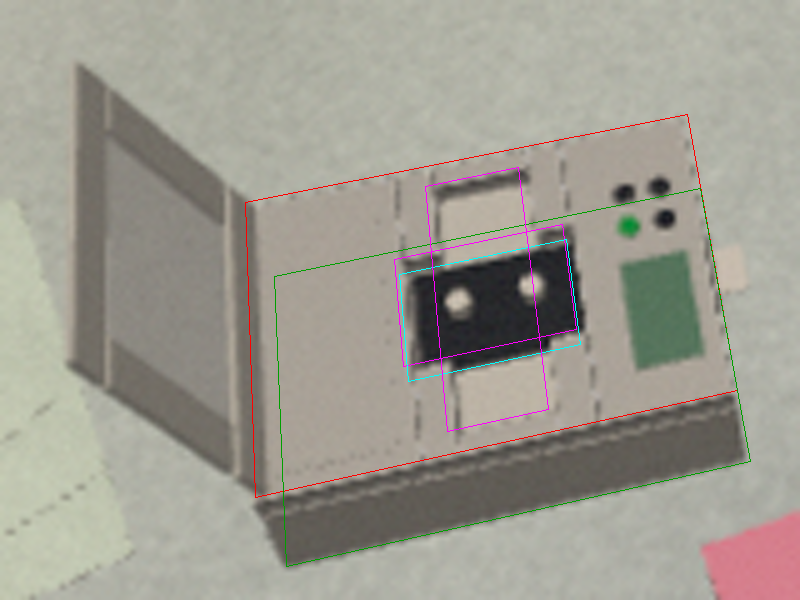

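View pics/t_ov.png

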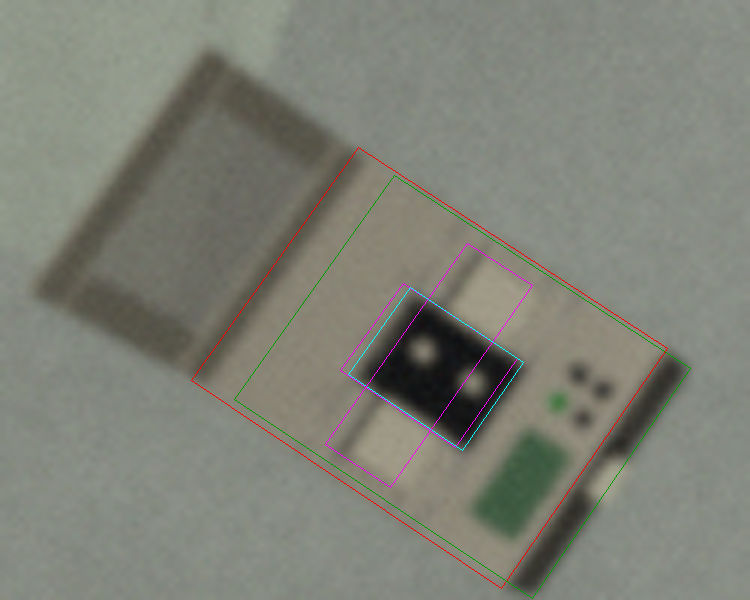

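The overlay fits the block's outline, but the printed bay sits about 4 mm nearer the slot than my block fit gives. I'll fit the dark bay floor directly.

```bash
cat > bayfit.py <<'E'
from pr import *
from scipy.optimize import minimize
k=8
def mk(c,box):
    x0,y0,x1,y1=box;im=cv2.resize(c["color"][y0:y1,x0:x1],None,fx=k,fy=k,interpolation=cv2.INTER_CUBIC)
    v=cv2.cvtColor(im,cv2.COLOR_RGB2GRAY);m=(v<85).astype(np.uint8)
    n,l,st,ce=cv2.connectedComponentsWithStats(m);i=1+np.argmax(st[1:,4]);m=(l==i).astype(np.uint8)
    return cv2.morphologyEx(m,cv2.MORPH_CLOSE,np.ones((45,45)))
B={0:(S,(176,290,224,328)),1:(T,(176,170,212,204))}
ms={i:mk(*B[i]) for i in B}
R4=((1,1),(1,-1),(-1,-1),(-1,1))
def ren(p,i):
    c,(x0,y0,x1,y1)=B[i];sh=ms[i].shape
    def fill(pts):
        a=np.zeros(sh,np.uint8);cv2.fillConvexPoly(a,(((proj(c,W(p,pts))-[x0,y0]+.5)*k-.5)*16).round().astype(np.int32),1,shift=4);return a
    fl=fill([(a*.037,b*.028,.048) for a,b in R4])
    op=fill([(a*.037,b*.028,.06) for a,b in R4])|fill([(a*.021,b*.064,.06) for a,b in R4])
    return fl&op
def cost(p):
    return sum((ren(p,i)^ms[i]).sum()/ms[i].sum() for i in ms)
if __name__=="__main__":
    best=None
    for dx in(-.004,0,.004):
      for dy in(-.004,0,.004):
        r=minimize(cost,[.532+dx,.300+dy,1.0],method="Nelder-Mead",options=dict(initial_simplex=[[.532+dx,.3+dy,1.],[.536+dx,.3+dy,1.],[.532+dx,.304+dy,1.],[.532+dx,.3+dy,1.05]]))
        if best is None or r.fun<best.fun:best=r
    print(best.x,np.degrees(best.x[2]),best.fun)
    for i in B:
        c,(x0,y0,x1,y1)=B[i];im=cv2.resize(c["color"][y0:y1,x0:x1,::-1],None,fx=k,fy=k,interpolation=cv2.INTER_CUBIC)
        ct,_=cv2.findContours(ren(best.x,i),cv2.RETR_EXTERNAL,cv2.CHAIN_APPROX_NONE);cv2.drawContours(im,ct,-1,(255,0,255),1)
        ct,_=cv2.findContours(ms[i],cv2.RETR_EXTERNAL,cv2.CHAIN_APPROX_NONE);cv2.drawContours(im,ct,-1,(0,255,0),1)
        cv2.imwrite(f"pics/bf{i}.png",im)
        # each view alone
        Bk=dict(ms); o={j:ms[j] for j in ms if j!=i}
        for j in o: del ms[j]
        r=minimize(cost,best.x,method="Nelder-Mead",options=dict(initial_simplex=best.x+np.array([[0,0,0],[.003,0,0],[0,.003,0],[0,0,.04]])));print(i,r.x,r.fun)
        ms.update(o)
E
python3 bayfit.py
python3 - <<'E'
import cv2,numpy as np
a=cv2.imread("pics/bf0.png");b=cv2.imread("pics/bf1.png");h=max(a.shape[0],b.shape[0])
o=np.zeros((h,a.shape[1]+b.shape[1],3),np.uint8);o[:a.shape[0],:a.shape[1]]=a;o[:b.shape[0],a.shape[1]:]=b;cv2.imwrite("pics/bf.png",o)
E
```

```text
[0.53141602 0.30154622 1.01011233] 57.875173150572714 0.190719794478744
0 [0.53094791 0.30172788 1.01790358] 0.0924396677102078
1 [0.53149382 0.30147063 1.00876133] 0.09440060443250503
```

View pics/bf.png

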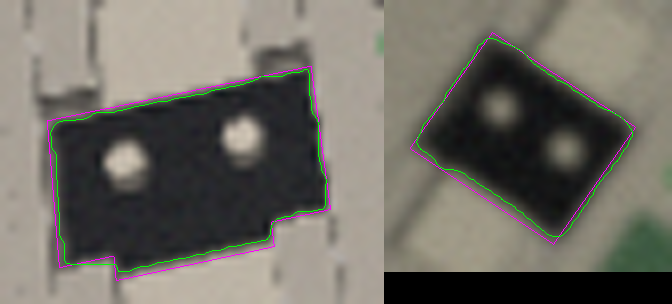

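Both views agree: bay at (0.531, 0.3015), yaw 57.9°. Next, the first move, to above the yellow tab.

```bash
cat >> h.py <<'E'
def Rdown(ydeg):  # tool down, tool y at world angle ydeg
    a=np.radians(ydeg);y=np.array([np.cos(a),np.sin(a),0]);z=np.array([0,0,-1.]);x=np.cross(y,z);return R.from_matrix(np.c_[x,y,z])
def row(pos,rot,s=None):
    s=s or bot.read_state();R0=R.from_rotvec(s["tcp_rot"])
    t=R0.inv().apply(np.array(pos)-s["tool_pos"])*100;w=np.degrees((R0.inv()*rot).as_rotvec())
    print("row",np.r_[t.round(2),w.round(1)].tolist(),"rows>=",round(max(np.linalg.norm(t)/4.17,np.linalg.norm(w)/7.16),1))
E
python3 - <<'E'
from h import *
stat();row([.5654,-.2674,.16],Rdown(-95.54))
E
```

```text
0.2 [ 0.1889 -0.6476  0.2304] [-3.109 -0.444  0.   ] q [-1.324  0.264  1.605 -0.     1.274 -0.037] F [ 0.5 -0.1 -0.3] w 1.0
row [46.79, -25.94, 7.08, -0.1, 0.0, 21.8] rows>= 12.9
```

servo_tool --plan '[[[46.8,-25.9,7.0,0,0,21.8],[46.8,-25.9,7.0,0,0,21.8],[46.8,-25.9,7.0,0,0,21.8],[46.8,-25.9,7.0,0,0,21.8],[46.8,-25.9,7.0,0,0,21.8],[46.8,-25.9,7.0,0,0,21.8],[46.8,-25.9,7.0,0,0,21.8],[46.8,-25.9,7.0,0,0,21.8],[46.8,-25.9,7.0,0,0,21.8],[46.8,-25.9,7.0,0,0,21.8],[46.8,-25.9,7.0,0,0,21.8],[46.8,-25.9,7.0,0,0,21.8],[46.8,-25.9,7.0,0,0,21.8],[46.8,-25.9,7.0,0,0,21.8],[46.8,-25.9,7.0,0,0,21.8],[46.8,-25.9,7.0,0,0,21.8],[46.8,-25.9,7.0,0,0,21.8],[46.8,-25.9,7.0,0,0,21.8]]]' --claw 4.5 --grip_force 40

```text
time: 1.7
tool_pos: [0.5648, -0.2691, 0.161]
tcp_rot: [-3.137, 0.155, 0.001]
wrist_force: [-0.8, 0.1, -0.8]
width: 0.524
```

Run:
```python
from h import *
stat();row([.5654,-.2674,.0525],Rdown(-95.54))
S=cam("side");T=cam("top");crop(S,(280,60,440,220),4,"a_s.png");crop(T,(300,110,430,200),5,"a_t.png")
```

```text
1.7 [ 0.5648 -0.2691  0.161 ] [-3.137e+00  1.550e-01  1.000e-03] q [-4.850e-01  2.240e-01  1.787e+00  1.000e-03  1.132e+00  1.184e+00] F [-0.8  0.1 -0.8] w 0.524
row [0.05, -0.16, 10.85, -0.1, 0.0, -0.1] rows>= 2.6
```

View pics/a_s.png

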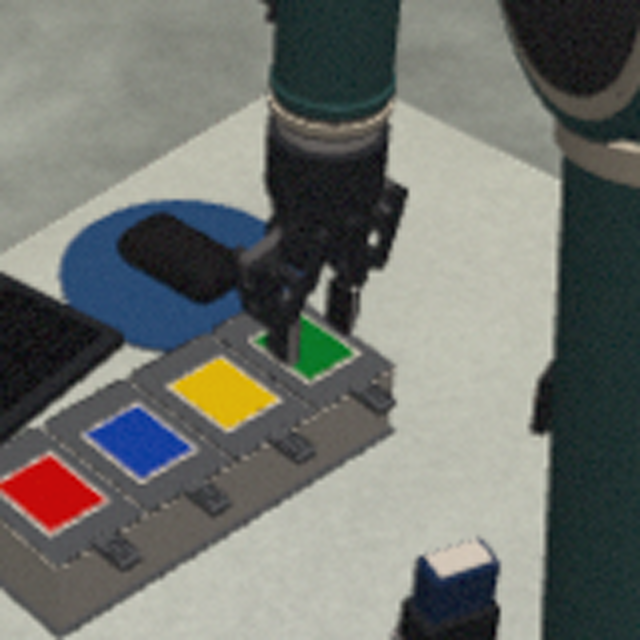

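View pics/a_t.png

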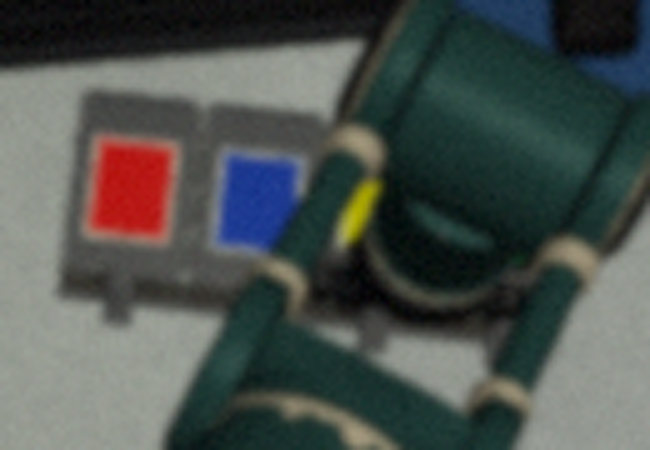

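The gripper is above the tab: the fingertips, at height 0.16, project over the green patch around (290,350), as expected. The tab lies at (295,445). Descending, then closing.

servo_tool --plan '[[[0.05,-0.1,4,0,0,0],[0.05,-0.15,8,0,0,0],[0.05,-0.15,10.9,0,0,0],[0.05,-0.15,10.9,0,0,0],[0.05,-0.15,10.9,0,0,0]]]'

```text
time: 2.22
tool_pos: [0.5633, -0.2673, 0.0504]
tcp_rot: [-3.135, 0.157, 0.007]
wrist_force: [-0.5, -0.1, 0.2]
width: 0.527
```

servo_tool --plan '[[[0,0,0,0,0,0],[0,0,0,0,0,0],[0,0,0,0,0,0],[0,0,0,0,0,0],[0,0,0,0,0,0],[0,0,0,0,0,0]]]' --claw 0.8 --grip_force 30

```text
time: 2.72
tool_pos: [0.5651, -0.2668, 0.0533]
tcp_rot: [-3.134, 0.158, 0.001]
wrist_force: [0.6, 5.1, 3.8]
width: 0.203
```

Run:
```python
from h import *
stat()
S=cam("side");crop(S,(280,60,440,220),4,"b_s.png")
```

```text
2.72 [ 0.5651 -0.2668  0.0533] [-3.134e+00  1.580e-01  1.000e-03] q [-0.482  0.335  1.865  0.004  0.944  1.187] F [0.6 5.1 3.8] w 0.203
```

View pics/b_s.png

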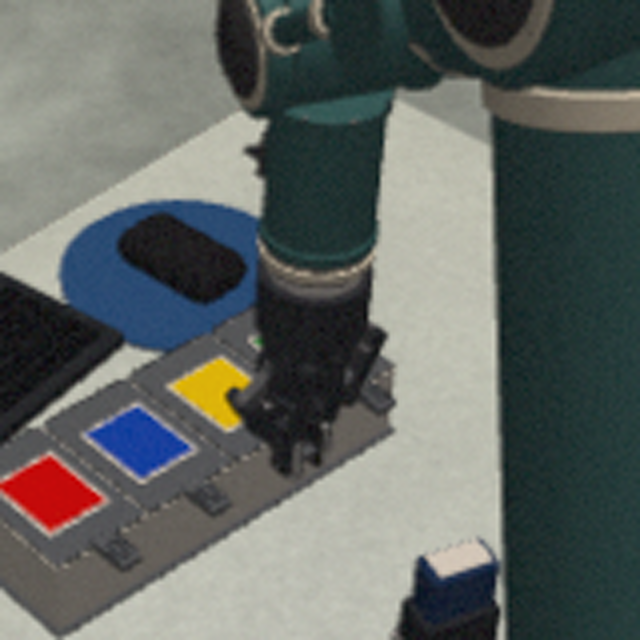

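The fingers hold the tab (17 mm opening). Now the arc.

Run:
```python
import numpy as np
print([[round(100*(.139*(1-np.cos(t))+.003*np.sin(t)),1),0,round(-100*(.139*np.sin(t)+.003*(np.cos(t)-1)),1),0,0,0] for t in np.arange(1,19)*1.7/18])
```

```text
[[np.float64(0.1), 0, np.float64(-1.3), 0, 0, 0], [np.float64(0.3), 0, np.float64(-2.6), 0, 0, 0], [np.float64(0.6), 0, np.float64(-3.9), 0, 0, 0], [np.float64(1.1), 0, np.float64(-5.1), 0, 0, 0], [np.float64(1.7), 0, np.float64(-6.3), 0, 0, 0], [np.float64(2.3), 0, np.float64(-7.4), 0, 0, 0], [np.float64(3.1), 0, np.float64(-8.5), 0, 0, 0], [np.float64(4.0), 0, np.float64(-9.4), 0, 0, 0], [np.float64(5.0), 0, np.float64(-10.3), 0, 0, 0], [np.float64(6.0), 0, np.float64(-11.1), 0, 0, 0], [np.float64(7.1), 0, np.float64(-11.8), 0, 0, 0], [np.float64(8.3), 0, np.float64(-12.4), 0, 0, 0], [np.float64(9.5), 0, np.float64(-12.9), 0, 0, 0], [np.float64(10.8), 0, np.float64(-13.2), 0, 0, 0], [np.float64(12.1), 0, np.float64(-13.5), 0, 0, 0], [np.float64(13.4), 0, np.float64(-13.6), 0, 0, 0], [np.float64(14.7), 0, np.float64(-13.6), 0, 0, 0], [np.float64(16.0), 0, np.float64(-13.4), 0, 0, 0]]
```

servo_tool --plan '[[[0.1,0,-1.3,0,0,0],[0.3,0,-2.6,0,0,0],[0.6,0,-3.9,0,0,0],[1.1,0,-5.1,0,0,0],[1.7,0,-6.3,0,0,0],[2.3,0,-7.4,0,0,0],[3.1,0,-8.5,0,0,0],[4.0,0,-9.4,0,0,0],[5.0,0,-10.3,0,0,0],[6.0,0,-11.1,0,0,0],[7.1,0,-11.8,0,0,0],[8.3,0,-12.4,0,0,0]]]'

```text
time: 3.77
tool_pos: [0.6472, -0.2748, 0.1775]
tcp_rot: [-3.133, 0.157, 0.007]
wrist_force: [-0.4, 4.6, -3.9]
width: 0.204
```

Run:
```python
from h import *
stat()
S=cam("side");crop(S,(260,60,420,220),4,"c_s.png")
```

```text
3.77 [ 0.6472 -0.2748  0.1775] [-3.133  0.157  0.007] q [-0.438  0.354  1.588  0.003  1.205  1.232] F [-0.4  4.6 -3.9] w 0.204
```

View pics/c_s.png

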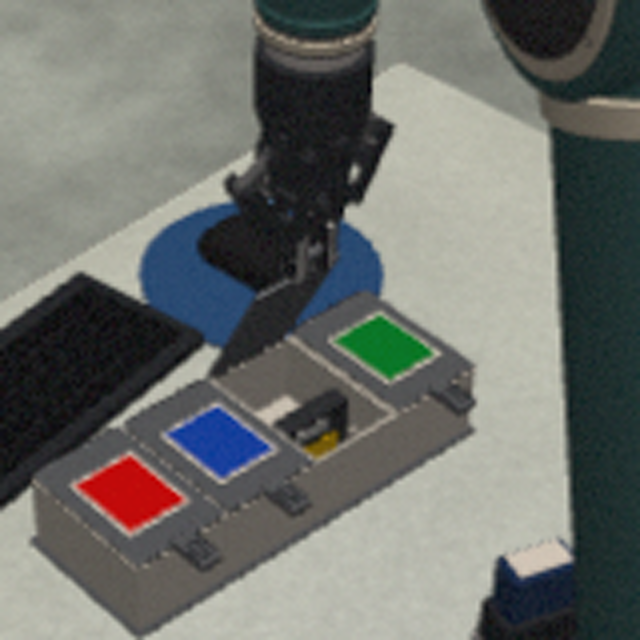

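The lid follows the arc, and the cassette is visible in the box at (315,425), label towards the robot. Finishing the swing and releasing.

servo_tool --plan '[[[1.2,0,-0.5,0,0,0],[2.5,0,-0.8,0,0,0],[3.8,0,-1.1,0,0,0],[5.1,0,-1.2,0,0,0],[6.4,0,-1.2,0,0,0],[7.7,0,-1.0,0,0,0],[7.7,0,-1.0,0,0,0]]]'

```text
time: 4.4
tool_pos: [0.7284, -0.2828, 0.1893]
tcp_rot: [-3.134, 0.156, -0.001]
wrist_force: [-1.2, 3.3, 0.5]
width: 0.2
```

servo_tool --plan '[[[0,0,0,0,0,0],[0,0,0,0,0,0],[0,0,0,0,0,0],[0,0,0,0,0,0]]]' --claw 4.0

```text
time: 4.73
tool_pos: [0.7281, -0.2835, 0.1901]
tcp_rot: [-3.135, 0.157, -0.002]
wrist_force: [0.1, 0.4, -0.4]
width: 0.469
```

servo_tool --plan '[[[0,0,-3,0,0,0],[0,0,-6,0,0,0],[-4,0,-7,0,0,0],[-8,0,-7,0,0,0],[-12,0,-7,0,0,0],[-16,0,-7,0,0,0],[-20,0,-7,0,0,0],[-20,0,-7,0,0,0]]]'

```text
time: 5.4
tool_pos: [0.5205, -0.262, 0.258]
tcp_rot: [-3.133, 0.16, 0.01]
wrist_force: [-0.6, 0.8, -0.5]
width: 0.468
```

Run:
```python
from h import *
stat()
S=cam("side");crop(S,(260,60,420,220),4,"d_s.png")
T=cam("top");crop(T,(300,90,430,200),5,"d_t.png")
```

```text
5.4 [ 0.5205 -0.262   0.258 ] [-3.133  0.16   0.01 ] q [-0.51   0.079  1.769  0.002  1.301  1.162] F [-0.6  0.8 -0.5] w 0.468
```

View pics/d_s.png

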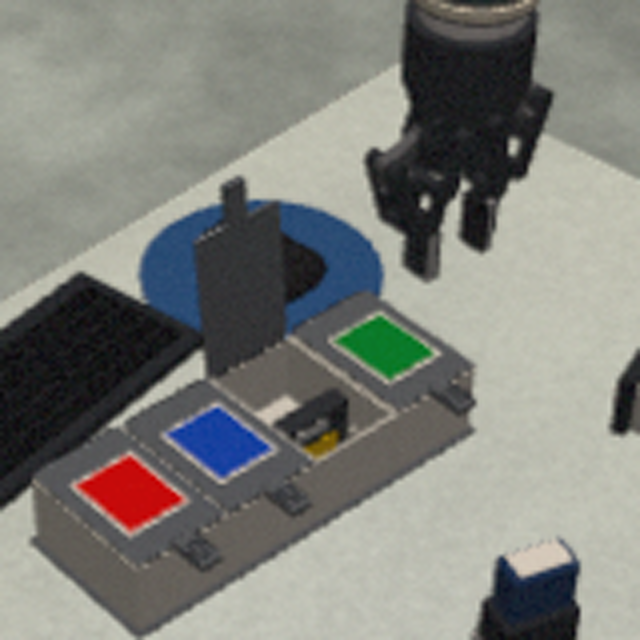

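View pics/d_t.png

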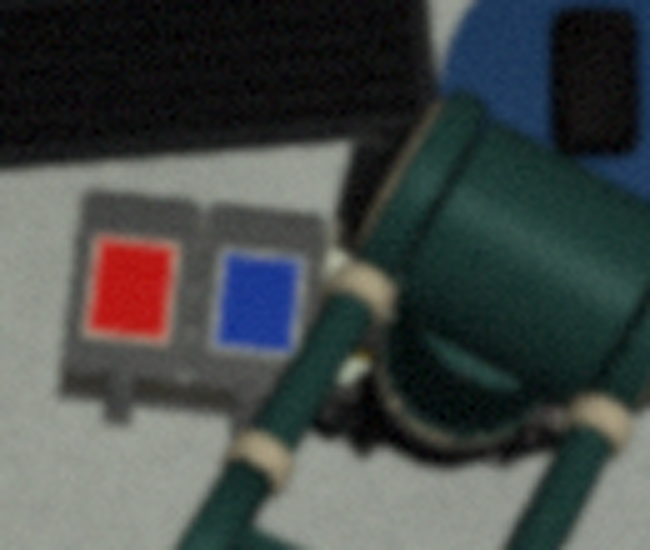

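The lid stands open and the others are shut. I'll check the cassette's predicted place against the side picture.

Run:
```python
from h import *
S=cam("side")
xb=np.array([.9953,-.0965,0]);yb=np.array([.0965,.9953,0]);c=np.array([.646,-.2752,0])-.008*xb
x0,y0,k=295,140,10
im=cv2.resize(S["color"][y0:y0+50,x0:x0+70,::-1],None,fx=k,fy=k,interpolation=cv2.INTER_CUBIC)
for z,col in((.0565,(0,0,255)),(.0085,(0,200,0))):
    q=(proj(S,[c+a*.009*xb+b*.033*yb+[0,0,z] for a,b in((1,1),(1,-1),(-1,-1),(-1,1))])-[x0,y0]+.5)*k
    cv2.polylines(im,[q.astype(np.int32)],True,col,1)
cv2.imwrite("pics/e.png",im)
row([*c[:2],.16],Rdown(-5.54)); print(c)
```

```text
row [10.94, -0.06, 10.11, 0.1, -0.3, -90.2] rows>= 12.6
[ 0.6380376 -0.274428   0.       ]
```

View pics/e.png

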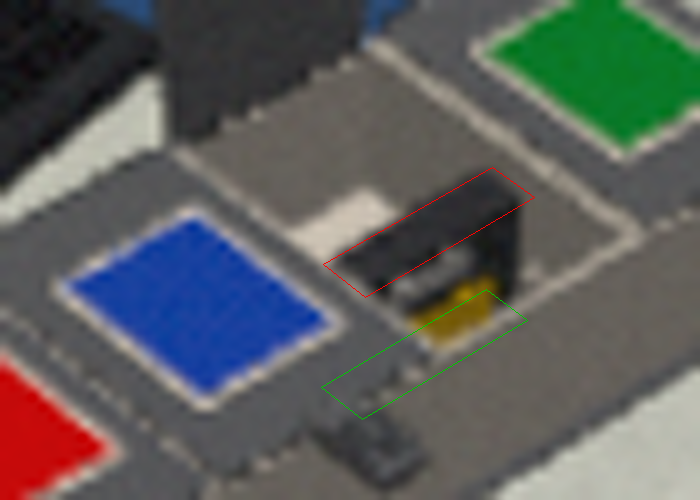

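The prediction agrees with the picture to about 1 mm. Moving above the cassette and turning the jaws fore-and-aft.

servo_tool --plan '[[[1,0,1,0,0,-7],[2,0,2,0,0,-14],[3,0,3,0,0,-21],[4,0,4,0,0,-28],[5,0,5,0,0,-35],[6,0,6,0,0,-42],[7,0,7,0,0,-49],[8,0,8,0,0,-56],[9,0,9,0,0,-63],[10,0,10,0,0,-70],[10.9,0,10.1,0,0,-77],[10.9,0,10.1,0,0,-84],[10.9,-0.05,10.1,0,0,-90.2],[10.9,-0.05,10.1,0,0,-90.2],[10.9,-0.05,10.1,0,0,-90.2]]]' --claw 4.0

```text
time: 6.8
tool_pos: [0.6391, -0.2747, 0.1601]
tcp_rot: [2.328, 2.106, 0.007]
wrist_force: [0.4, -0.6, -0.2]
width: 0.467
```

Run:
```python
from h import *
stat();row([.638,-.2745,.034],Rdown(-5.54))
S=cam("side");crop(S,(260,60,420,220),4,"f_s.png")
```

```text
6.8 [ 0.6391 -0.2747  0.1601] [2.328 2.106 0.007] q [-0.443  0.348  1.63   0.003  1.16  -0.345] F [ 0.4 -0.6 -0.2] w 0.467
row [-0.01, -0.17, 12.61, 0.3, -0.1, -0.2] rows>= 3.0
```

View pics/f_s.png

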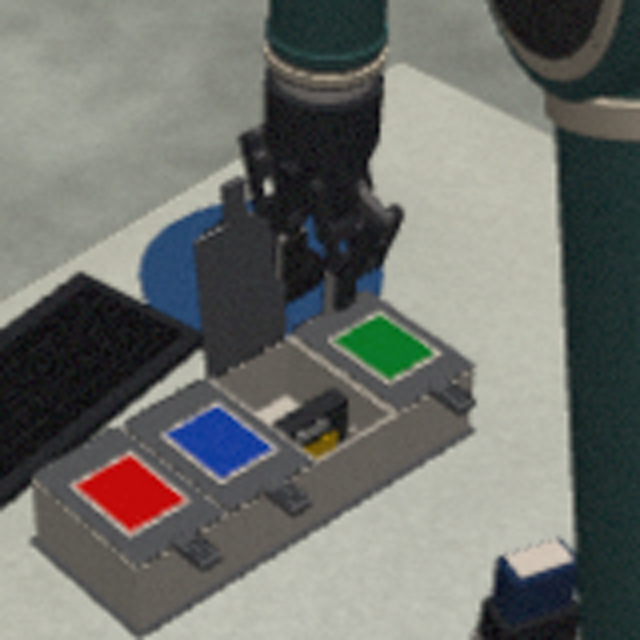

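The gripper is clear of the standing lid. Descending around the cassette.

servo_tool --plan '[[[0,-0.15,4,0,0,0],[0,-0.15,8,0,0,0],[0,-0.15,10.5,0,0,0],[0,-0.15,12.2,0,0,0],[0,-0.15,12.6,0,0,0],[0,-0.15,12.6,0,0,0]]]'

```text
time: 7.35
tool_pos: [0.6368, -0.2738, 0.0322]
tcp_rot: [-2.33, -2.105, -0.005]
wrist_force: [0.3, -0.3, 0.6]
width: 0.47
```

servo_tool --plan '[[[0,0,0,0,0,0],[0,0,0,0,0,0],[0,0,0,0,0,0],[0,0,0,0,0,0],[0,0,0,0,0,0],[0,0,0,0,0,0]]]' --claw 0.8 --grip_force 40

```text
time: 7.85
tool_pos: [0.6382, -0.2745, 0.0344]
tcp_rot: [2.33, 2.104, 0.007]
wrist_force: [-0.3, -0.0, 6.5]
width: 0.203
```

Run:
```python
from h import *
stat()
S=cam("side");crop(S,(260,60,420,220),4,"g_s.png")
```

```text
7.85 [ 0.6382 -0.2745  0.0344] [2.33  2.104 0.007] q [-0.444  0.467  1.716  0.004  0.954 -0.344] F [-0.3 -0.   6.5] w 0.203
```

View pics/g_s.png

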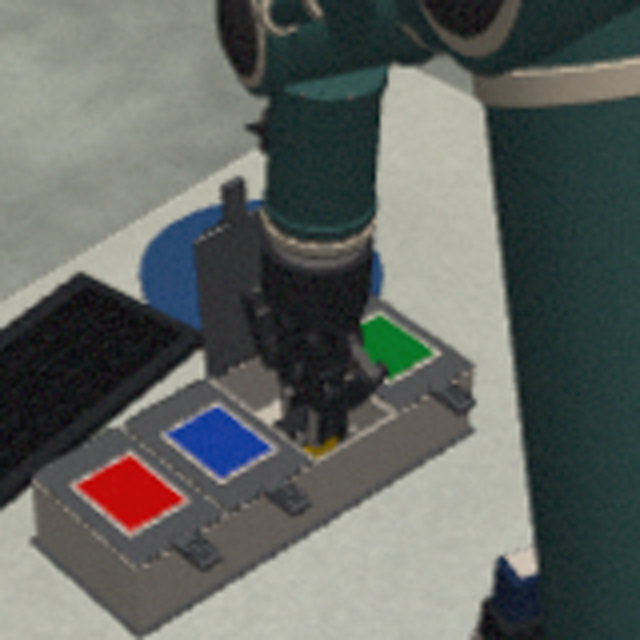

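The cassette is gripped (opening matches 18 mm). Lifting straight up.

servo_tool --plan '[[[0,0,-1,0,0,0],[0,0,-2.5,0,0,0],[0,0,-4.5,0,0,0],[0,0,-6.5,0,0,0],[0,0,-9,0,0,0],[0,0,-12,0,0,0],[0,0,-12,0,0,0]]]'

```text
time: 8.48
tool_pos: [0.6417, -0.2766, 0.1636]
tcp_rot: [2.321, 2.096, 0.014]
wrist_force: [1.1, -1.4, -0.1]
width: 0.201
```

Run:
```python
from h import *
stat();row([.50,.0,.155],Rdown(0))
S=cam("side");crop(S,(260,60,420,220),4,"g2.png")
```

```text
8.48 [ 0.6417 -0.2766  0.1636] [2.321 2.096 0.014] q [-0.444  0.343  1.63   0.004  1.153 -0.344] F [ 1.1 -1.4 -0.1] w 0.201
row [26.08, -16.91, 0.52, 0.9, 0.2, -5.8] rows>= 7.5
```

View pics/g2.png

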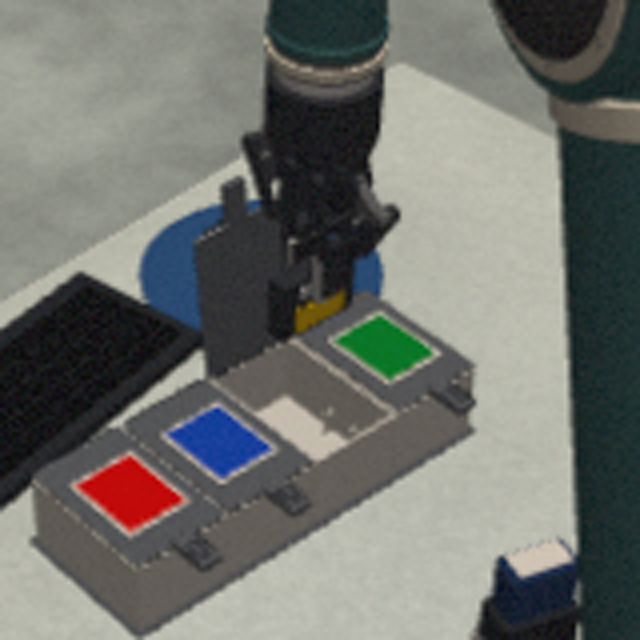

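The box is empty and the cassette hangs in the fingers, its label at (320,310). Carrying it to free desk space.

servo_tool --plan '[[[3,-2,0.3,0,0,-1],[6.5,-4.3,0.4,0,0,-2],[10,-6.5,0.5,0,0,-3],[13.5,-8.7,0.5,0.5,0,-4],[17,-11,0.5,0.5,0,-5],[20.5,-13.3,0.5,0.5,0,-5.8],[23.5,-15.2,0.5,0.9,0.2,-5.8],[25.5,-16.5,0.5,0.9,0.2,-5.8],[26.1,-16.9,0.5,0.9,0.2,-5.8],[26.1,-16.9,0.5,0.9,0.2,-5.8],[26.1,-16.9,0.5,0.9,0.2,-5.8]]]'

```text
time: 9.45
tool_pos: [0.4993, 0.0004, 0.1531]
tcp_rot: [-2.22, -2.221, 0.001]
wrist_force: [0.5, 0.3, -2.0]
width: 0.202
```

Run:
```python
from h import *
s=stat();S=cam("side")
x0,y0=270,120;crop(S,(x0,y0,x0+130,y0+130),5,"h_s.png")
```

```text
9.45 [4.993e-01 4.000e-04 1.531e-01] [-2.220e+00 -2.221e+00  1.000e-03] q [-4.900e-02 -4.000e-03  2.056e+00  1.000e-03  1.092e+00 -5.000e-02] F [ 0.5  0.3 -2. ] w 0.202
```

View pics/h_s.png

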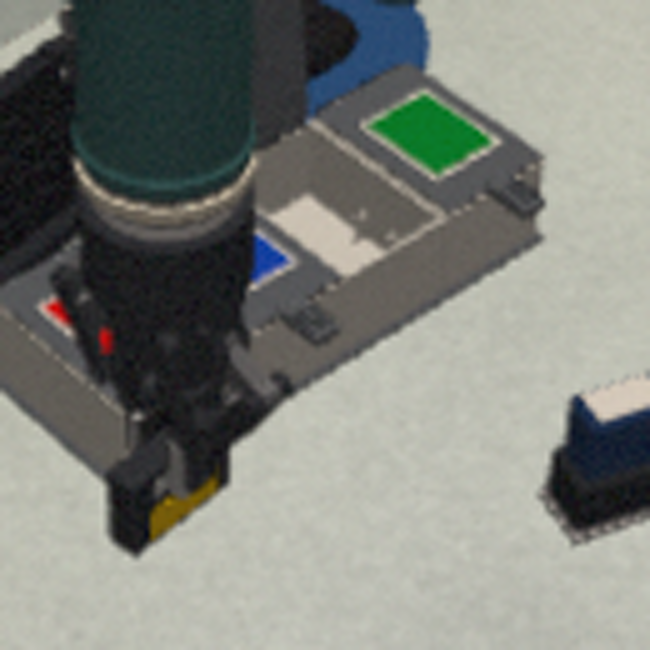

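The cassette is held squarely. Tilting 45° back towards the robot (label turning up) over (0.46, 0.04).

Run:
```python
from h import *
row([.46,.04,.09],Rdown(0)*R.from_euler("x",45,degrees=True))
```

```text
row [4.0, -3.97, 6.32, 44.9, -0.0, -0.0] rows>= 6.3
```

servo_tool --plan '[[[1,-1,1,5,0,0],[2,-2,2,10,0,0],[3,-3,3,15,0,0],[4,-4,4,20,0,0],[4,-4,5,25,0,0],[4,-4,6,30,0,0],[4,-4,6.3,35,0,0],[4,-4,6.3,40,0,0],[4,-4,6.3,45,0,0],[4,-4,6.3,45,0,0],[4,-4,6.3,45,0,0]]]'

```text
time: 10.42
tool_pos: [0.4604, 0.0388, 0.088]
tcp_rot: [-1.76, -1.756, 0.729]
wrist_force: [0.2, -0.9, 0.0]
width: 0.202
```

Run:
```python
from h import *
s=stat();S=cam("side")
crop(S,(220,100,380,260),4,"i_s.png")
row([.46,.04,.030],Rdown(0)*R.from_euler("x",45,degrees=True))
```

```text
10.42 [0.4604 0.0388 0.088 ] [-1.76  -1.756  0.729] q [0.019 0.548 1.699 0.015 1.682 0.016] F [ 0.2 -0.9  0. ] w 0.202
row [0.09, 4.18, 4.21, -0.0, -0.1, -0.1] rows>= 1.4
```

View pics/i_s.png

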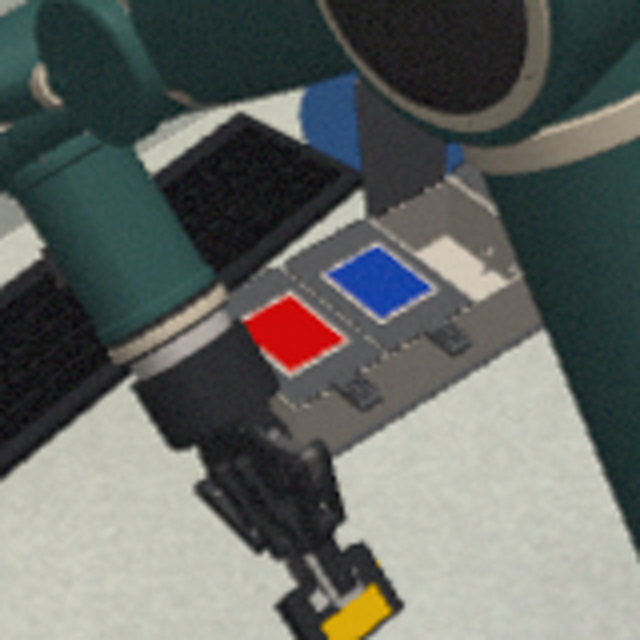

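The label now faces up and towards the robot at (360,610). Lowering.

servo_tool --plan '[[[0,1.5,1.5,0,0,0],[0,3,3,0,0,0],[0,4.1,4.1,0,0,0],[0,4.1,4.1,0,0,0],[0,4.1,4.1,0,0,0]]]'

```text
time: 10.88
tool_pos: [0.4595, 0.0389, 0.0317]
tcp_rot: [-1.76, -1.757, 0.728]
wrist_force: [-0.5, 0.9, -0.2]
width: 0.2
```

servo_tool --plan '[[[0,0.15,0.15,0,0,0],[0,0.3,0.3,0,0,0],[0,0.3,0.3,0,0,0],[0,0.3,0.3,0,0,0]]]'

```text
time: 11.22
tool_pos: [0.46, 0.0389, 0.0281]
tcp_rot: [-1.761, -1.758, 0.727]
wrist_force: [-1.0, -0.3, 0.1]
width: 0.198
```

Run:
```python
from h import *
s=stat();S=cam("side")
crop(S,(270,180,370,300),5,"j_s.png")
```

```text
11.22 [0.46   0.0389 0.0281] [-1.761 -1.758  0.727] q [0.019 0.624 1.712 0.015 1.59  0.015] F [-1.  -0.3  0.1] w 0.198
```

View pics/j_s.png

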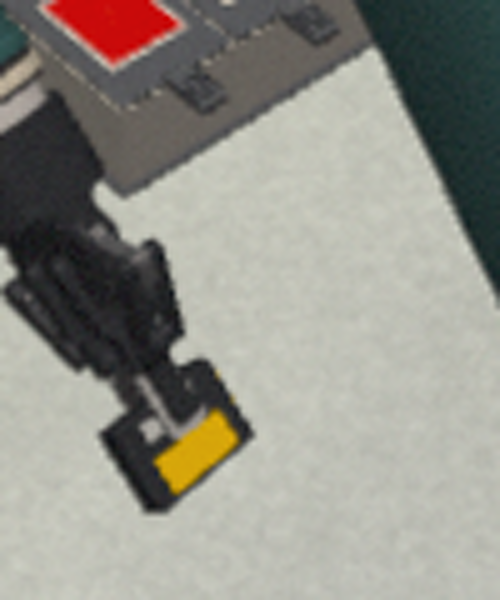

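servo_tool --plan '[[[0,0.1,0.1,0,0,0],[0,0.2,0.2,0,0,0],[0,0.2,0.2,0,0,0],[0,0.2,0.2,0,0,0]]]'

```text
time: 11.6
tool_pos: [0.4598, 0.039, 0.0251]
tcp_rot: [-1.761, -1.758, 0.728]
wrist_force: [0.4, 0.1, -0.7]
width: 0.201
```

servo_tool --plan '[[[0,0.1,0.1,0,0,0],[0,0.15,0.15,0,0,0],[0,0.15,0.15,0,0,0]]]'

```text
time: 11.85
tool_pos: [0.46, 0.039, 0.0243]
tcp_rot: [-1.76, -1.757, 0.729]
wrist_force: [0.2, -0.5, 6.1]
width: 0.205
```

Contact at TCP height 24 mm, as calculated. Opening a little; the cassette then leans on the lower finger.

servo_tool --plan '[[[0,0,0,0,0,0],[0,0,0,0,0,0],[0,0,0,0,0,0]]]' --claw 3.0

```text
time: 12.1
tool_pos: [0.4601, 0.039, 0.0242]
tcp_rot: [-1.76, -1.757, 0.728]
wrist_force: [-0.0, -0.2, -0.2]
width: 0.352
```

Run:
```python
from h import *
s=stat();S=cam("side")
crop(S,(270,180,370,300),5,"k_s.png")
```

```text
12.1 [0.4601 0.039  0.0242] [-1.76  -1.757  0.728] q [0.019 0.63  1.712 0.015 1.586 0.015] F [-0.  -0.2 -0.2] w 0.352
```

View pics/k_s.png

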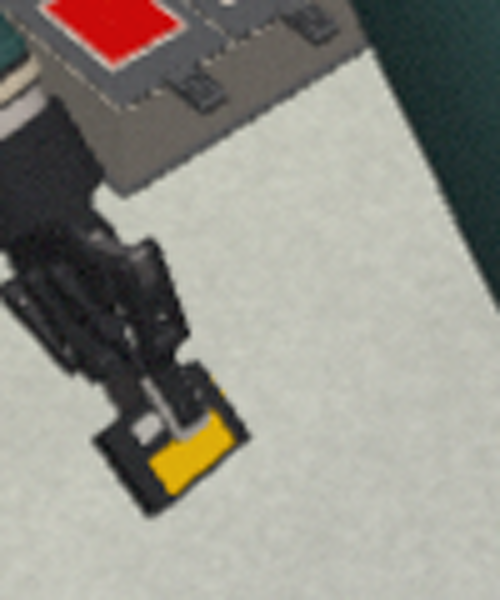

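The cassette leans on the lower finger with a gap above. Withdrawing outwards.

servo_tool --plan '[[[0,1.2,-1.2,0,0,0],[0,3.5,-3.7,0,0,0],[0,5,-6.5,0,0,0],[0,3,-9.5,0,0,0],[0,0,-13,0,0,0],[0,0,-13,0,0,0]]]'

```text
time: 12.65
tool_pos: [0.5561, 0.0388, 0.1219]
tcp_rot: [-1.765, -1.762, 0.722]
wrist_force: [1.7, -0.9, 1.8]
width: 0.355
```

Run:
```python
from h import *
s=stat();S=cam("side")
crop(S,(250,170,370,300),5,"l_s.png")
```

```text
12.65 [0.5561 0.0388 0.1219] [-1.765 -1.762  0.722] q [0.016 0.658 1.443 0.014 1.819 0.016] F [ 1.7 -0.9  1.8] w 0.355
```

View pics/l_s.png

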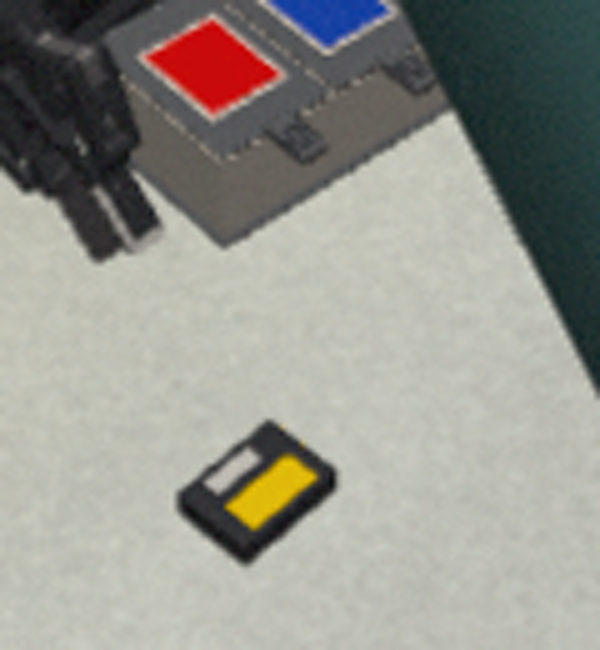

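The cassette lies flat, label up, at about side pixel (302,268). I'll see whether the top view shows it too.

Run:
```python
from h import *
T=cam("top");cv2.imwrite("pics/m_t.png",T["color"][:,:,::-1]); print(proj(T,[.47,.04,.018]))
```

```text
[[276.14782166 208.81693129]]
```

View pics/m_t.png

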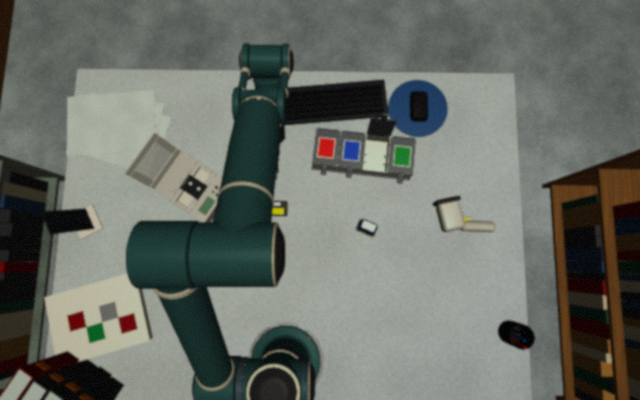

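The arm hides part of it in the top view (label at (280,209)). I'll move aside and stand the tool upright, then measure from both views.

Run:
```python
from h import *
stat();row([.5,.2,.25],Rdown(0))
```

```text
12.75 [0.5542 0.0387 0.1182] [-1.764 -1.761  0.724] q [0.016 0.66  1.449 0.014 1.814 0.016] F [ 0.1 -0.2 -0.2] w 0.351
row [16.13, -13.14, -5.52, -44.7, -0.1, -0.1] rows>= 6.2
```

servo_tool --plan '[[[0,-3,-2.5,-7,0,0],[3,-6,-5.5,-14,0,0],[6,-9,-5.5,-21,0,0],[9,-12,-5.5,-28,0,0],[12,-13.1,-5.5,-35,0,0],[14,-13.1,-5.5,-42,0,0],[16.1,-13.1,-5.5,-44.7,0,0],[16.1,-13.1,-5.5,-44.7,0,0],[16.1,-13.1,-5.5,-44.7,0,0]]]' --claw 6.6

```text
time: 13.5
tool_pos: [0.4981, 0.2002, 0.2484]
tcp_rot: [-2.219, -2.221, 0.003]
wrist_force: [-0.5, 0.1, 0.2]
width: 0.773
```

```bash
cat > cas.py <<'E'
from h import *
from pr import W
from scipy.optimize import minimize
from scipy.spatial import ConvexHull
k=6
def fit(S,T,p0,z0=0.0,thr=95):
    B={}
    for i,c in enumerate((S,T)):
        u=proj(c,[p0[0],p0[1],z0+.009])[0].astype(int);h=32
        x0,y0=u-h;im=cv2.resize(c["color"][y0:y0+2*h,x0:x0+2*h],None,fx=k,fy=k,interpolation=cv2.INTER_CUBIC)
        g=cv2.cvtColor(im,cv2.COLOR_RGB2GRAY);sat=cv2.cvtColor(im,cv2.COLOR_RGB2HSV)[:,:,1]
        m=((g<thr)|(sat>130)).astype(np.uint8);n,l,st,ce=cv2.connectedComponentsWithStats(m)
        d=[np.linalg.norm(ce[j]-h*k)-st[j,4]**.5 for j in range(1,n)];m=(l==1+int(np.argmin(d))).astype(np.uint8)
        m=cv2.morphologyEx(m,cv2.MORPH_CLOSE,np.ones((31,31)));B[i]=(c,x0,y0,m,im)
    def ren(p,i):
        c,x0,y0,m,_=B[i];pts=[(a*.033,b*.024,z0+zz) for a in(1,-1) for b in(1,-1) for zz in(0,.018)]
        q=(proj(c,W(p,pts))-[x0,y0]+.5)*k-.5;q=q[ConvexHull(q).vertices];a=np.zeros(m.shape,np.uint8)
        cv2.fillConvexPoly(a,(q*16).round().astype(np.int32),1,shift=4);return a
    out=[]
    for use in((0,1),(0,),(1,)):
        cost=lambda p:sum((ren(p,i)^B[i][3]).sum()/B[i][3].sum() for i in use)
        best=min((minimize(cost,s,method="Nelder-Mead",options=dict(initial_simplex=s+np.array([[0,0,0],[.006,0,0],[0,.006,0],[0,0,.1]]))) for s in [np.array(p0)+[a,b,0] for a in(-.006,0,.006) for b in(-.006,0,.006)]),key=lambda r:r.fun)
        print(use,best.x.round(4),np.degrees(best.x[2]).round(1),round(best.fun,3));out.append(best.x)
    vis=[]
    for i in B:
        im=B[i][4][:,:,::-1].copy()
        for m,col in((B[i][3],(0,255,0)),(ren(out[0],i),(255,0,255))):
            ct,_=cv2.findContours(m,cv2.RETR_EXTERNAL,cv2.CHAIN_APPROX_NONE);cv2.drawContours(im,ct,-1,col,1)
        vis.append(im)
    return out,np.hstack(vis)
E
python3 - <<'E'
from cas import *
stat();S=cam("side");T=cam("top")
o,v=fit(S,T,[.475,.038,-1.57]);cv2.imwrite("pics/n.png",v)
E
```

```text
13.5 [0.4981 0.2002 0.2484] [-2.219 -2.221  0.003] q [ 3.350e-01 -7.000e-03  1.876e+00  1.000e-03  1.275e+00  3.340e-01] F [-0.5  0.1  0.2] w 0.773
(0, 1) [ 0.4746  0.0399 -1.5549] -89.1 0.347
(0,) [ 0.4748  0.0399 -1.5386] -88.2 0.112
(1,) [ 0.4734  0.0387 -1.5536] -89.0 0.233
```

View pics/n.png

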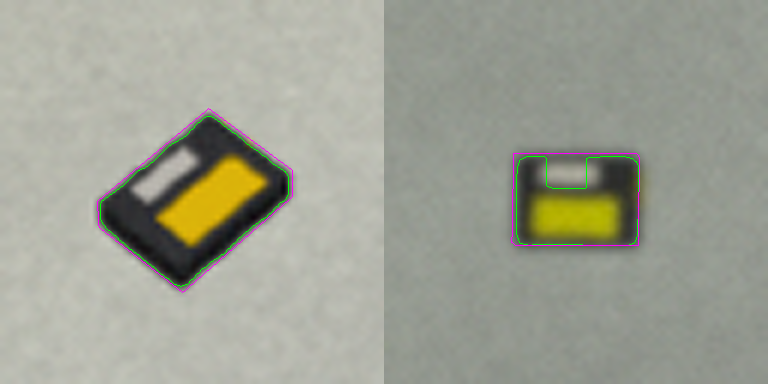

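Cassette at (0.4745, 0.0395), tape end towards yaw −89°: the yellow strip is on its right edge at (641,185) in the top crop. Going above it with the jaws across its 48 mm.

Run:
```python
from h import *
row([.4745,.0395,.06],Rdown(1))
```

```text
row [-15.95, -2.42, 18.83, -0.2, 0.0, -1.1] rows>= 5.9
```

servo_tool --plan '[[[-3,-0.5,2,0,0,0],[-6.5,-1,4,0,0,0],[-10,-1.5,6,0,0,-1],[-13.5,-2,8,0,0,-1],[-16,-2.4,11,0,0,-1.1],[-16,-2.4,15,0,0,-1.1],[-16,-2.4,18.8,0,0,-1.1],[-16,-2.4,18.8,0,0,-1.1],[-16,-2.4,18.8,0,0,-1.1]]]'

```text
time: 14.35
tool_pos: [0.4719, 0.0376, 0.0574]
tcp_rot: [-2.199, -2.232, 0.015]
wrist_force: [0.9, 0.2, -0.7]
width: 0.772
```

Run:
```python
from h import *
stat();row([.4745,.0395,.003],Rdown(1))
S=cam("side");crop(S,(240,180,370,310),5,"o_s.png")
```

```text
14.35 [0.4719 0.0376 0.0574] [-2.199 -2.232  0.015] q [ 2.700e-02  7.400e-02  2.177e+00 -1.000e-03  9.030e-01  1.300e-02] F [ 0.9  0.2 -0.7] w 0.772
row [0.19, 0.33, 5.43, -0.7, 0.0, -0.1] rows>= 1.3
```

View pics/o_s.png

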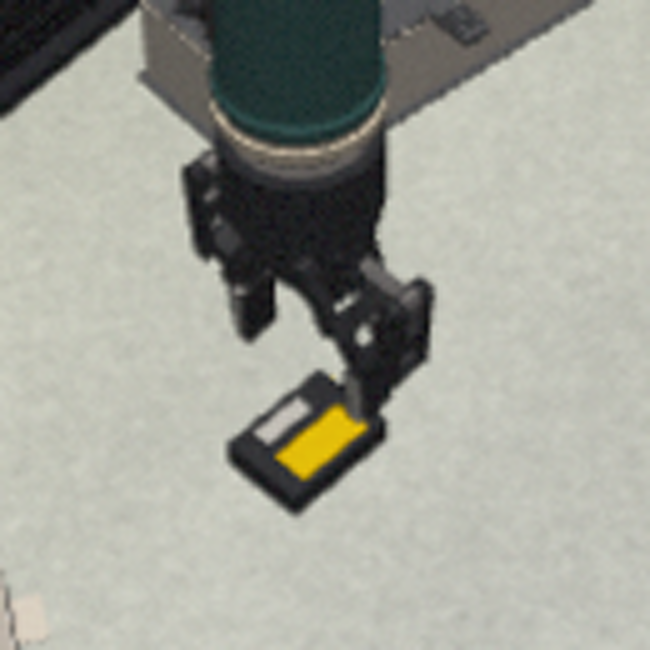

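The fingers straddle the cassette. Descending gently.

servo_tool --plan '[[[0.1,0.2,1.5,-0.5,0,0],[0.2,0.3,3,-0.7,0,0],[0.2,0.3,4.2,-0.7,0,0],[0.2,0.3,5,-0.7,0,0],[0.2,0.3,5.3,-0.7,0,0],[0.2,0.3,5.3,-0.7,0,0],[0.2,0.3,5.3,-0.7,0,0]]]'

```text
time: 14.98
tool_pos: [0.4786, 0.0402, 0.0082]
tcp_rot: [2.199, 2.235, 0.008]
wrist_force: [0.7, 0.7, -0.1]
width: 0.776
```

Run:
```python
from h import *
stat()
S=cam("side");crop(S,(240,180,370,310),5,"p_s.png")
```

```text
14.98 [0.4786 0.0402 0.0082] [2.199 2.235 0.008] q [ 3.300e-02  1.530e-01  2.204e+00 -1.000e-03  7.760e-01  1.700e-02] F [ 0.7  0.7 -0.1] w 0.776
```

View pics/p_s.png

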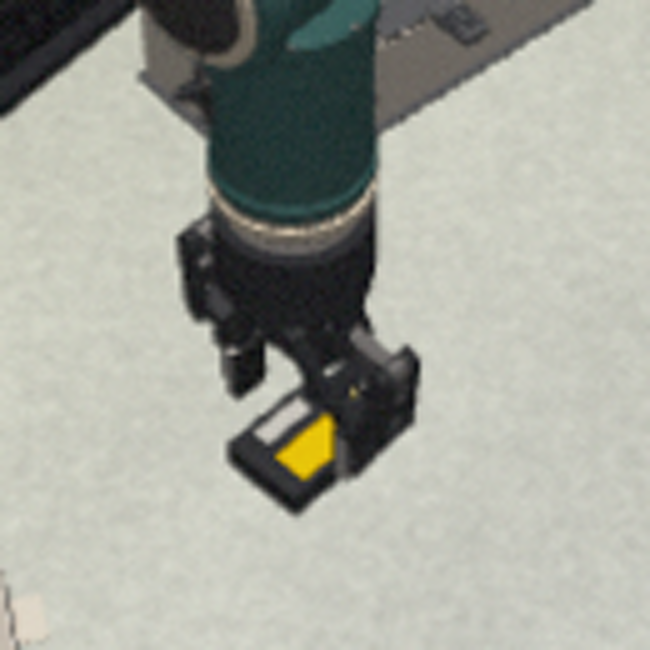

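servo_tool --plan '[[[-0.1,-0.4,0.25,0,0,0],[-0.1,-0.4,0.5,0,0,0],[-0.1,-0.4,0.5,0,0,0],[-0.1,-0.4,0.5,0,0,0]]]'

```text
time: 15.37
tool_pos: [0.4744, 0.0391, 0.0031]
tcp_rot: [2.2, 2.235, 0.008]
wrist_force: [0.6, 0.4, 0.4]
width: 0.773
```

servo_tool --plan '[[[0,0,0,0,0,0],[0,0,0,0,0,0],[0,0,0,0,0,0],[0,0,0,0,0,0],[0,0,0,0,0,0],[0,0,0,0,0,0]]]' --claw 4.0 --grip_force 40

```text
time: 15.87
tool_pos: [0.4748, 0.0391, 0.0034]
tcp_rot: [2.199, 2.234, 0.009]
wrist_force: [-1.3, 0.5, 2.7]
width: 0.551
```

Run:
```python
from h import *
stat()
S=cam("side");crop(S,(240,180,370,310),5,"q_s.png")
```

```text
15.87 [0.4748 0.0391 0.0034] [2.199 2.234 0.009] q [ 3.000e-02  1.540e-01  2.215e+00 -1.000e-03  7.640e-01  1.500e-02] F [-1.3  0.5  2.7] w 0.551
```

View pics/q_s.png

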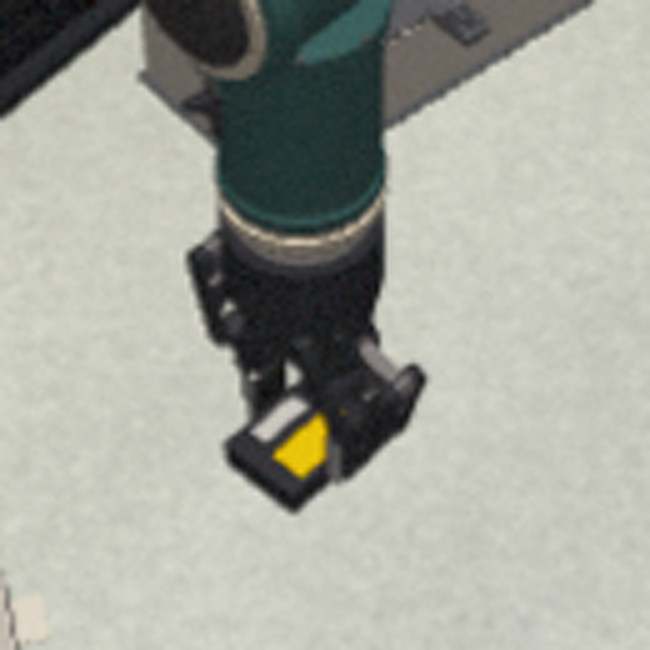

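Gripped on the long sides (47 mm reading). Lifting.

servo_tool --plan '[[[0,0,-1,0,0,0],[0,0,-2.5,0,0,0],[0,0,-5,0,0,0],[0,0,-8,0,0,0],[0,0,-11,0,0,0],[0,0,-13,0,0,0],[0,0,-13,0,0,0],[0,0,-13,0,0,0]]]'

```text
time: 16.58
tool_pos: [0.4746, 0.0392, 0.135]
tcp_rot: [2.198, 2.233, 0.013]
wrist_force: [-0.6, -0.1, -0.9]
width: 0.55
```

Run:
```python
from h import *
stat();row([.5314,.3015,.13],Rdown(-32.1))
S=cam("side");crop(S,(220,120,370,270),5,"r_s.png")
```

```text
16.58 [0.4746 0.0392 0.135 ] [2.198 2.233 0.013] q [ 3.100e-02 -4.000e-02  2.127e+00 -1.000e-03  1.043e+00  1.500e-02] F [-0.6 -0.1 -0.9] w 0.55
row [26.13, 6.09, 0.56, 0.7, -0.2, 33.0] rows>= 6.4
```

View pics/r_s.png

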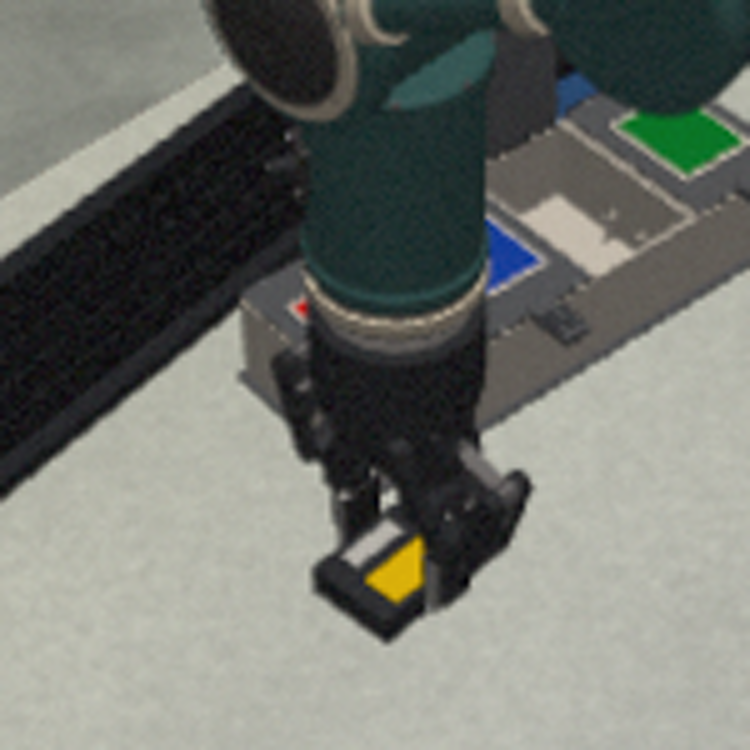

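The cassette is held level with the label up. Carrying it over the bay with the 33° turn.

servo_tool --plan '[[[3,0.7,0,0,0,4],[6.5,1.5,0,0,0,9],[10,2.3,0,0,0,14],[13.5,3.1,0,0.3,0,19],[17,4,0.3,0.5,0,24],[20.5,4.8,0.5,0.7,-0.2,29],[23.5,5.5,0.5,0.7,-0.2,33],[25.3,5.9,0.5,0.7,-0.2,33],[26.1,6.1,0.5,0.7,-0.2,33],[26.1,6.1,0.5,0.7,-0.2,33],[26.1,6.1,0.5,0.7,-0.2,33],[26.1,6.1,0.5,0.7,-0.2,33]]]'

```text
time: 17.63
tool_pos: [0.5292, 0.2995, 0.1275]
tcp_rot: [-2.748, -1.52, 0.01]
wrist_force: [0.4, 0.1, -0.9]
width: 0.551
```

Run:
```python
from h import *
from pr import W
s=stat();row([.5314,.3015,.075],Rdown(-32.1))
S=cam("side");x0,y0,k=120,180,4.5
im=cv2.resize(S["color"][y0:y0+170,x0:x0+170,::-1],None,fx=k,fy=k,interpolation=cv2.INTER_CUBIC)
y=R.from_rotvec(s["tcp_rot"]).as_matrix()[:,1];a=np.arctan2(y[1],y[0])-np.pi/2;print("cassette yaw",np.degrees(a))
for z in(0,.018):
    q=(proj(S,W([*s["tool_pos"][:2],a],[(i*.033,j*.024,s["tool_pos"][2]-.0034+z) for i,j in((1,1),(1,-1),(-1,-1),(-1,1))]))-[x0,y0]+.5)*k
    cv2.polylines(im,[q.astype(np.int32)],True,(255,0,255),1)
cv2.imwrite("pics/s_s.png",im)
```

```text
17.63 [0.5292 0.2995 0.1275] [-2.748 -1.52   0.01 ] q [4.740e-01 2.270e-01 1.850e+00 1.000e-03 1.072e+00 1.034e+00] F [ 0.4  0.1 -0.9] w 0.551
row [0.32, 0.1, 5.24, -0.2, 0.3, -0.0] rows>= 1.3
cassette yaw -122.11773987449811
```

View pics/s_s.png

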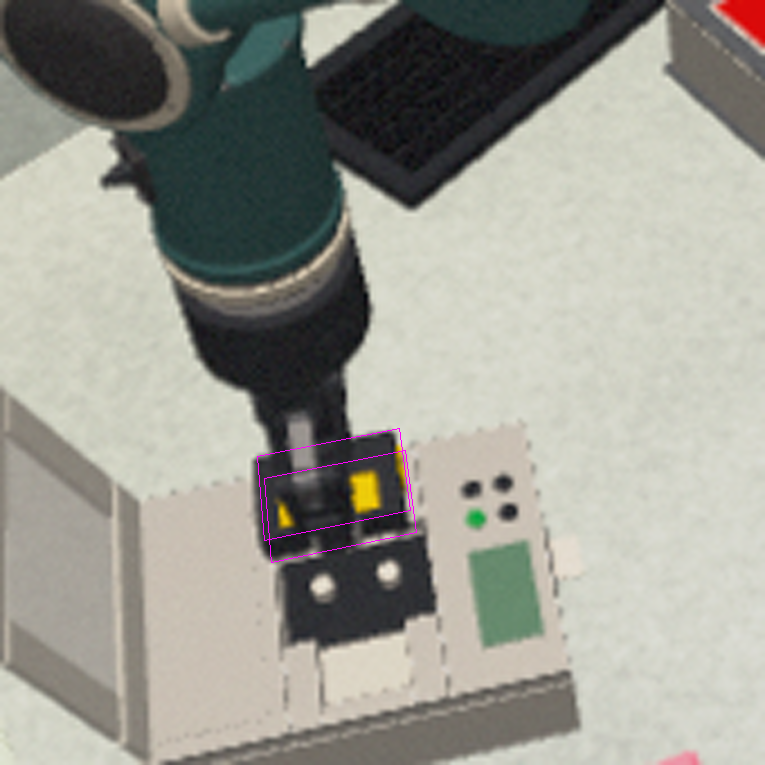

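The tape end (yellow strip at (402,455)) points to the keys and slot, and the held cassette matches its predicted outline to about 1 mm. Lowering to just above the bay.

servo_tool --plan '[[[0.3,0.1,2,0,0,0],[0.3,0.1,4,0,0,0],[0.3,0.1,5.5,0,0,0],[0.3,0.1,5.9,0,0,0],[0.3,0.1,5.9,0,0,0],[0.3,0.1,5.9,0,0,0],[0.3,0.1,5.9,0,0,0]]]'

```text
time: 18.27
tool_pos: [0.5326, 0.3014, 0.0704]
tcp_rot: [-2.749, -1.518, 0.005]
wrist_force: [0.8, 0.0, -0.2]
width: 0.55
```

Run:
```python
from h import *
s=stat();row([.5314,.3015,.0514],Rdown(-32.1))
S=cam("side");x0,y0,k=140,240,7
im=cv2.resize(S["color"][y0:y0+110,x0:x0+110,::-1],None,fx=k,fy=k,interpolation=cv2.INTER_CUBIC);cv2.imwrite("pics/t_s.png",im)
```

```text
18.27 [0.5326 0.3014 0.0704] [-2.749 -1.518  0.005] q [4.740e-01 2.940e-01 1.884e+00 1.000e-03 9.680e-01 1.035e+00] F [ 0.8  0.  -0.2] w 0.55
row [-0.05, -0.1, 1.9, -0.1, 0.1, -0.1] rows>= 0.5
```

View pics/t_s.png

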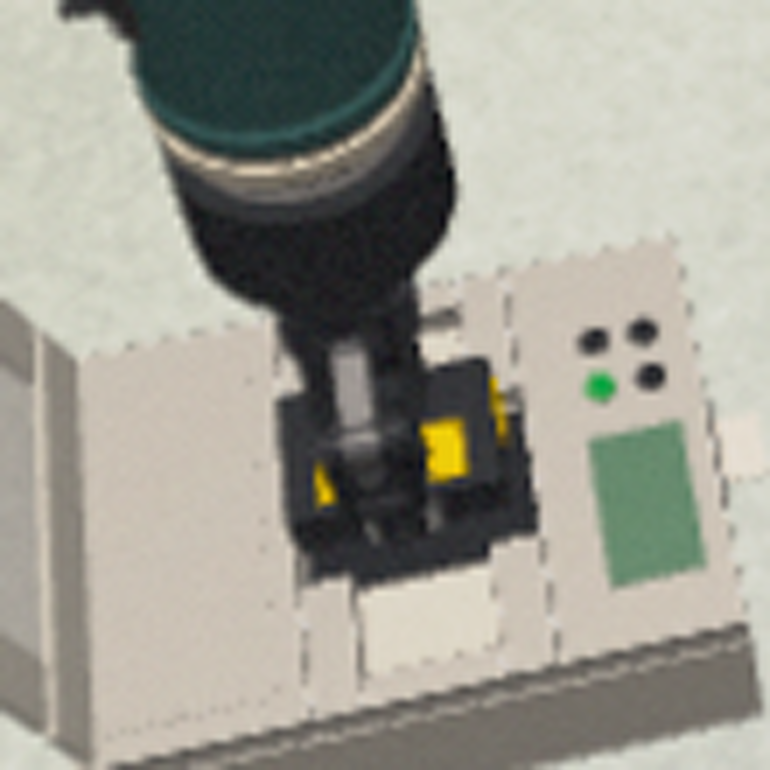

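servo_tool --plan '[[[-0.1,-0.1,0.3,0,0,0],[-0.1,-0.1,0.7,0,0,0],[-0.1,-0.1,1.1,0,0,0],[-0.1,-0.1,1.2,0,0,0],[-0.1,-0.1,1.2,0,0,0]]]'

```text
time: 18.73
tool_pos: [0.5306, 0.301, 0.0577]
tcp_rot: [-2.749, -1.519, 0.007]
wrist_force: [0.2, -0.6, -0.2]
width: 0.552
```

Run:
```python
from h import *
from pr import W
s=stat();row([.5310,.3010,.0516],Rdown(-32.1))
S=cam("side");x0,y0,k=170,270,11
im=cv2.resize(S["color"][y0:y0+70,x0:x0+70,::-1],None,fx=k,fy=k,interpolation=cv2.INTER_CUBIC)
y=R.from_rotvec(s["tcp_rot"]).as_matrix()[:,1];a=np.arctan2(y[1],y[0])-np.pi/2
for z in(0,.018):
    q=(proj(S,W([*s["tool_pos"][:2],a],[(i*.033,j*.024,s["tool_pos"][2]-.0034+z) for i,j in((1,1),(1,-1),(-1,-1),(-1,1))]))-[x0,y0]+.5)*k
    cv2.polylines(im,[q.astype(np.int32)],True,(255,0,255),1)
q=(proj(S,W([.5314,.3015,1.0101],[(i*.037,j*.028,.06) for i,j in((1,1),(1,-1),(-1,-1),(-1,1))]))-[x0,y0]+.5)*k
cv2.polylines(im,[q.astype(np.int32)],True,(0,255,0),1)
cv2.imwrite("pics/u_s.png",im)
```

```text
18.73 [0.5306 0.301  0.0577] [-2.749 -1.519  0.007] q [4.750e-01 3.060e-01 1.894e+00 1.000e-03 9.460e-01 1.035e+00] F [ 0.2 -0.6 -0.2] w 0.552
row [0.02, 0.03, 0.61, -0.2, 0.2, -0.1] rows>= 0.1
```

View pics/u_s.png

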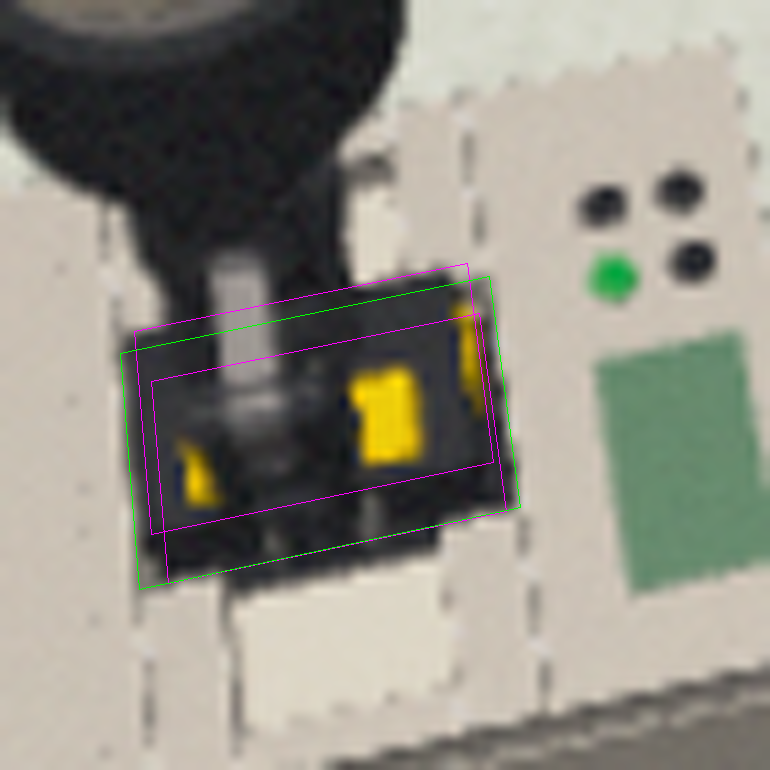

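The cassette is already 6 mm inside the bay rim with no contact force. Lowering to the floor.

servo_tool --plan '[[[0,0,0.2,0,0,0],[0,0,0.4,0,0,0],[0,0,0.55,0,0,0],[0,0,0.6,0,0,0],[0,0,0.6,0,0,0]]]'

```text
time: 19.2
tool_pos: [0.5308, 0.3011, 0.0518]
tcp_rot: [-2.749, -1.519, 0.007]
wrist_force: [0.5, 0.2, -0.3]
width: 0.55
```

servo_tool --plan '[[[0,0,0.05,0,0,0],[0,0,0.1,0,0,0],[0,0,0.1,0,0,0]]]'

```text
time: 19.45
tool_pos: [0.5309, 0.3011, 0.0516]
tcp_rot: [-2.749, -1.519, 0.006]
wrist_force: [-1.3, -0.7, 3.0]
width: 0.551
```

Floor contact (3 N) at the expected height. Releasing.

servo_tool --plan '[[[0,0,0,0,0,0],[0,0,0,0,0,0],[0,0,0,0,0,0],[0,0,0,0,0,0],[0,0,0,0,0,0]]]' --claw 6.2

```text
time: 19.87
tool_pos: [0.5308, 0.3011, 0.0514]
tcp_rot: [-2.749, -1.519, 0.007]
wrist_force: [-0.4, 0.8, 0.5]
width: 0.726
```

servo_tool --plan '[[[0,0,-1,0,0,0],[0,0,-3,0,0,0],[0,0,-6,0,0,0],[0,0,-10,0,0,0],[0,0,-14,0,0,0],[0,0,-18,0,0,0],[-4,2,-20,0,0,0],[-8,4,-20,0,0,0],[-12,6,-20,0,0,0],[-16,8,-20,0,0,0],[-20,8,-20,0,0,0],[-24,8,-20,0,0,0],[-24,8,-20,0,0,0]]]'

```text
time: 20.95
tool_pos: [0.469, 0.0517, 0.2524]
tcp_rot: [2.752, 1.515, -0.01]
wrist_force: [0.1, 0.7, -0.2]
width: 0.728
```

Run:
```python
from cas import *
stat();S=cam("side");T=cam("top")
cv2.imwrite("pics/z_s.png",S["color"][:,:,::-1]);cv2.imwrite("pics/z_t.png",T["color"][:,:,::-1])
crop(S,(140,250,260,370),6,"v_s.png");crop(T,(150,145,240,225),8,"v_t.png")
```

```text
20.95 [0.469  0.0517 0.2524] [ 2.752  1.515 -0.01 ] q [ 0.059 -0.138  1.99  -0.003  1.294  0.624] F [ 0.1  0.7 -0.2] w 0.728
```

View pics/v_s.png

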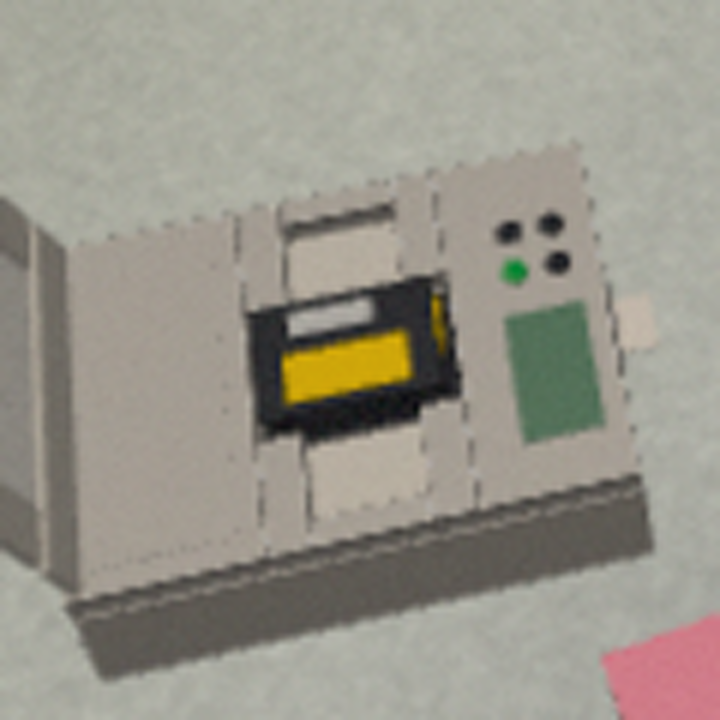

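View pics/v_t.png

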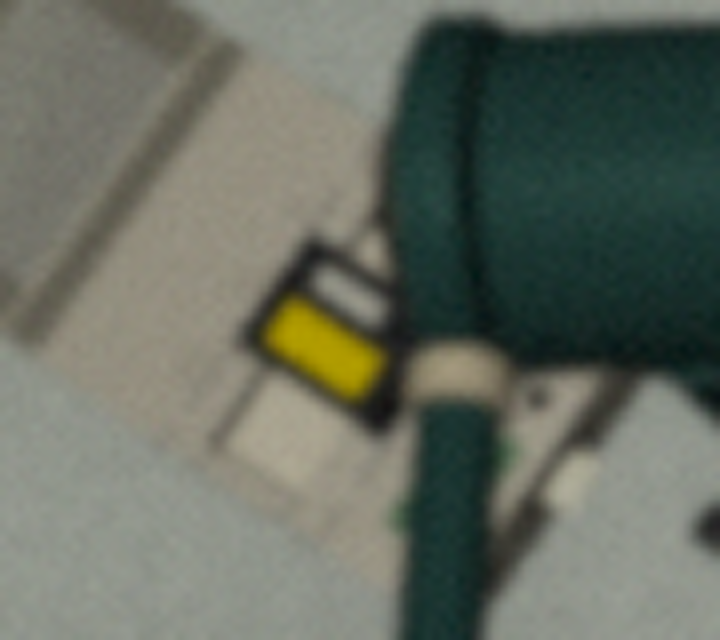

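View pics/z_t.png

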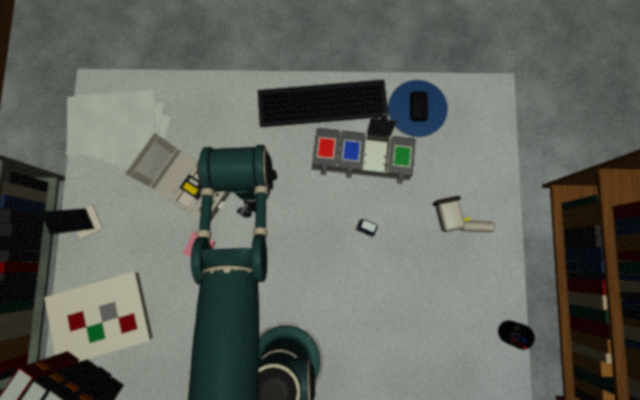

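View pics/z_s.png

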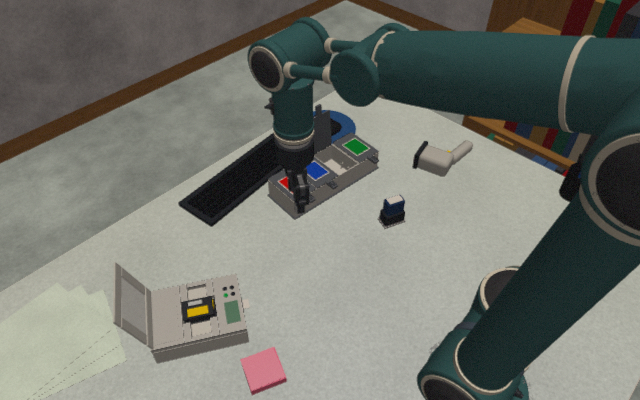

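The cassette sits in the bay, label up, strip (440,325) towards the slot. The bystanders and lids are unchanged. Last, an overlay check of the seated pose.

Run:
```python
from h import *
from pr import W
from scipy.optimize import least_squares
S=cam("side");x0,y0,k=170,285,12
im=cv2.resize(S["color"][y0:y0+50,x0:x0+60,::-1],None,fx=k,fy=k,interpolation=cv2.INTER_CUBIC)
for z,col in((.048,(0,200,0)),(.066,(255,0,255))):
    q=(proj(S,W([.5314,.3015,1.0101+np.pi],[(i*.033,j*.024,z) for i,j in((1,1),(1,-1),(-1,-1),(-1,1))]))-[x0,y0]+.5)*k
    cv2.polylines(im,[q.astype(np.int32)],True,col,1)
cv2.imwrite("pics/w_s.png",im)
```

```text
(no output)
```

View pics/w_s.png

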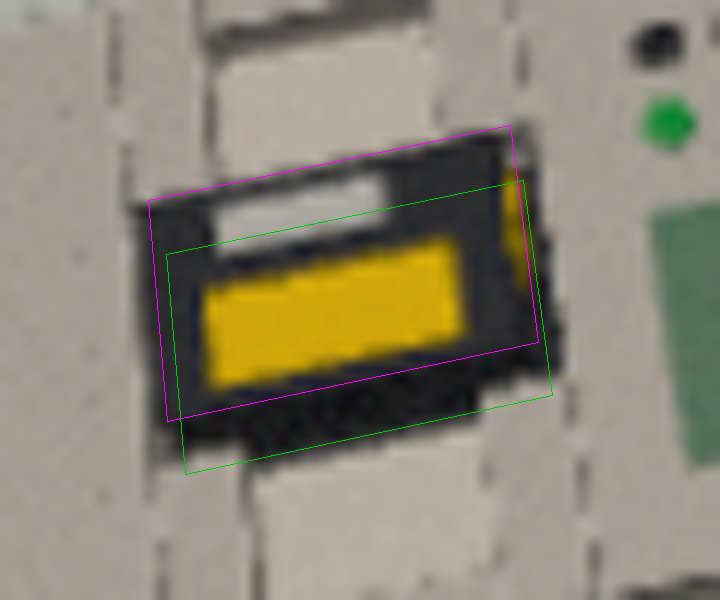

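The cassette is about 2 mm off centre towards the cover, within the 10 mm and 12 mm limits, and at seated height. Handing in.

Run:
```python
from h import *
from workcell import finish_job
stat();print(finish_job())
```

```text
21.1 [0.4717 0.0551 0.2528] [-2.751 -1.516  0.004] q [ 0.064 -0.134  1.986 -0.     1.292  0.628] F [ 0.9  1.  -0.4] w 0.727
the job is handed in; nothing more can be done
None
```

The yellow tape cassette is seated in the printer's bay, and I handed the job in at 21.1 s of the 67 s allowed. The hand-in gave no verdict, so what follows rests on my own checks.

- **What I did:** I swung the yellow lid open by its tab to about 1.7 rad. I lifted the cassette out by its big faces, tilted it 45° and let it down flat on the desk, label up. Then I took it again by its long sides, turned it and lowered it into the bay until it touched the floor at about 3 N, released it and moved the arm clear.
- **Bay:** The last pictures show the cassette level at seated height, label up, with its tape end towards the label slot. In the side view it sits about 2 mm off the bay's centre, towards the cover; the limit is 10 mm. The arm partly hid it in the top view, so that offset comes from the side view only.
- **Rest of the scene:** The yellow lid stands open and the red, blue and green lids are shut. The stamp and scanner look unmoved in both views, and so does the note pad in the side view; the arm half-covers it in the top one. I judged these by eye, without measuring.
- **Disagreements:** A first fit to the printer's outline put the bay about 4 mm too far from the slot. I used a direct fit of the dark bay floor instead, on which both cameras agreed to within 1 mm.

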